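# Load and start the top-hat test kiln

### The job

Load the small test kiln for a glaze firing: lay every glazed test tile glaze up and centred across both saddles on the hearth, its long side at right angles to them, with about 5 mm or more between neighbours and none overhanging the ends of the saddles; then lower the hat squarely over the two locating pins until it stands flush on the base. Once the kiln is closed (the controller ignores the keys before that), press the keys one at a time, each fully down and let go before the next: white to wake it, blue for the glaze programme, yellow to enter, green to start; never press orange or red. Leave the bottle and the jug where they are, and at the end the tiles must lie properly under the seated hat with all keys up.

Things in the scene. Friction and masses are not known exactly. Their poses are not given: they have to be found in the camera images.
- kiln: Base of a bench-top test kiln, fixed: grey steel case 250 x 250 mm, flat top 65 mm above the bench. Origin at bench level under the hearth's centre, z up, x from the key panel (robot's side) to the hearth. The sloping aluminium panel (12 degrees, lower towards the robot) has six round keys in a row along y at x = -170 mm, 38 mm apart, from +y to -y: white, blue, orange, yellow, green, red.
- saddles (a point): Midpoint between the ridges of two fixed white triangular ceramic bars (saddles) on the hearth, 89 mm above the bench, over the kiln's origin, axes as the kiln's. They run 176 mm along y; sharp ridges at x = -16 and +16 mm, flanks falling at 45 degrees to the white hearth slab (140 x 180 mm in x, y) 14 mm below.
- pin_near (a point): Tip of the fixed brass locating pin on the case top at kiln x = -108 mm, y = 0, on the panel's side; 10 mm in diameter, 30 mm tall, the last 8 mm tapered to 4 mm; tip 95 mm above the bench. Its twin stands at kiln x = +108 mm, y = 0.
- hat: The kiln's loose hat, about 0.75 kg: aluminium box lined with white fibre, open below, 190 x 230 x 100 mm (x, y, z), walls and top 20 mm thick. Steel lugs 6 mm thick, level with its lower rim, stick out 30 mm at +x and -x, each with a 14 mm hole at x = +-108 mm, y = 0. Origin: centre of the lower rim. Closed, it stands on the case top over the kiln's origin, x axes parallel, either way round.
- hat_handle (a point): Centre of the dark wooden bridge handle on top of the hat: a straight bar 110 mm long along the hat's y, 16 mm wide (x), 14 mm high, its centre 135 mm above the lower rim, 28 mm of free air under it between posts at y = -45 and +45 mm. Axes as the hat's.
- bottle: Bystander: closed white plastic bottle, 52 mm in diameter, 150 mm high, origin under its centre.
- jug: Bystander: clear plastic jug with a handle, 100 mm in diameter, 120 mm high, origin under its centre.
- tile_blue: Glazed test tile, terracotta underneath with a shiny blue glazed upper face, 56 x 28 x 9 mm (x, y, z), 40 g; origin at the centre of its underside, z out of the glazed face. Lies glaze up at the start on a fixed plywood ware board (150 x 250 mm, 10 mm thick); some of the five tiles may be absent.
- tile_green: Glazed test tile, terracotta underneath with a shiny green glazed upper face, 56 x 28 x 9 mm (x, y, z), 40 g; origin at the centre of its underside, z out of the glazed face. Lies glaze up at the start on a fixed plywood ware board (150 x 250 mm, 10 mm thick); some of the five tiles may be absent.
- tile_amber: Glazed test tile, terracotta underneath with a shiny amber glazed upper face, 56 x 28 x 9 mm (x, y, z), 40 g; origin at the centre of its underside, z out of the glazed face. Lies glaze up at the start on a fixed plywood ware board (150 x 250 mm, 10 mm thick); some of the five tiles may be absent.
- tile_cream: Glazed test tile, terracotta underneath with a shiny cream glazed upper face, 56 x 28 x 9 mm (x, y, z), 40 g; origin at the centre of its underside, z out of the glazed face. Lies glaze up at the start on a fixed plywood ware board (150 x 250 mm, 10 mm thick); some of the five tiles may be absent.
- tile_black: Glazed test tile, terracotta underneath with a shiny black glazed upper face, 56 x 28 x 9 mm (x, y, z), 40 g; origin at the centre of its underside, z out of the glazed face. Lies glaze up at the start on a fixed plywood ware board (150 x 250 mm, 10 mm thick); some of the five tiles may be absent.
- key_white_top (a point): Centre of the top face of the white round spring key (wake), 22 mm in diameter, standing 10 mm out of the panel when up; z is the key's axis, out of the panel (12 degrees from vertical, leaning towards the robot); it moves with the key.
- key_white (a joint): Travel of the white key (wake) in m: 0 up, 0.006 fully down; a press counts beyond 0.004. Sprung: 1.5 N to start, 5 N fully down, rises when let go.
- key_blue_top (a point): Centre of the top face of the blue round spring key (glaze programme), 22 mm in diameter, standing 10 mm out of the panel when up; z is the key's axis, out of the panel (12 degrees from vertical, leaning towards the robot); it moves with the key.
- key_blue (a joint): Travel of the blue key (glaze programme) in m: 0 up, 0.006 fully down; a press counts beyond 0.004. Sprung: 1.5 N to start, 5 N fully down, rises when let go.
- key_orange_top (a point): Centre of the top face of the orange round spring key (biscuit programme, not wanted), 22 mm in diameter, standing 10 mm out of the panel when up; z is the key's axis, out of the panel (12 degrees from vertical, leaning towards the robot); it moves with the key.
- key_orange (a joint): Travel of the orange key (biscuit programme, not wanted) in m: 0 up, 0.006 fully down; a press counts beyond 0.004. Sprung: 1.5 N to start, 5 N fully down, rises when let go.
- key_yellow_top (a point): Centre of the top face of the yellow round spring key (enter), 22 mm in diameter, standing 10 mm out of the panel when up; z is the key's axis, out of the panel (12 degrees from vertical, leaning towards the robot); it moves with the key.
- key_yellow (a joint): Travel of the yellow key (enter) in m: 0 up, 0.006 fully down; a press counts beyond 0.004. Sprung: 1.5 N to start, 5 N fully down, rises when let go.
- key_green_top (a point): Centre of the top face of the green round spring key (start), 22 mm in diameter, standing 10 mm out of the panel when up; z is the key's axis, out of the panel (12 degrees from vertical, leaning towards the robot); it moves with the key.
- key_green (a joint): Travel of the green key (start) in m: 0 up, 0.006 fully down; a press counts beyond 0.004. Sprung: 1.5 N to start, 5 N fully down, rises when let go.
- key_red_top (a point): Centre of the top face of the red round spring key (stop, not wanted), 22 mm in diameter, standing 10 mm out of the panel when up; z is the key's axis, out of the panel (12 degrees from vertical, leaning towards the robot); it moves with the key.
- key_red (a joint): Travel of the red key (stop, not wanted) in m: 0 up, 0.006 fully down; a press counts beyond 0.004. Sprung: 1.5 N to start, 5 N fully down, rises when let go.
Not all that is in view belongs to the job. Leave any pink look-alike of the tile_cream alone.

How it is judged:
On the way, in this order (a step that is already met when the one before it is completed fails the run):
1. every tile lies across both saddles, with gaps between them (x of tile_blue in the frame of kiln between -0.011 and 0.011 m and y of tile_blue in the frame of kiln between -0.075 and 0.075 m and z of tile_blue in the frame of kiln between 0.086 and 0.0925 m and angle between each of tile_blue, tile_green, tile_amber, tile_cream, tile_black's own z axis and vertical below 0.1 rad and angle between the x axis of each of tile_blue, tile_green, tile_amber, tile_cream, tile_black and the x axis of kiln, either way round below 0.3 rad and x of tile_green in the frame of kiln between -0.011 and 0.011 m and y of tile_green in the frame of kiln between -0.075 and 0.075 m and z of tile_green in the frame of kiln between 0.086 and 0.0925 m and x of tile_amber in the frame of kiln between -0.011 and 0.011 m and y of tile_amber in the frame of kiln between -0.075 and 0.075 m and z of tile_amber in the frame of kiln between 0.086 and 0.0925 m and x of tile_cream in the frame of kiln between -0.011 and 0.011 m and y of tile_cream in the frame of kiln between -0.075 and 0.075 m and z of tile_cream in the frame of kiln between 0.086 and 0.0925 m and x of tile_black in the frame of kiln between -0.011 and 0.011 m and y of tile_black in the frame of kiln between -0.075 and 0.075 m and z of tile_black in the frame of kiln between 0.086 and 0.0925 m and horizontal distance between each of tile_green, tile_amber, tile_cream, tile_black and tile_blue above 0.0305 m and horizontal distance between each of tile_amber, tile_cream, tile_black and tile_green above 0.0305 m and horizontal distance between each of tile_cream, tile_black and tile_amber above 0.0305 m and horizontal distance between tile_black and tile_cream above 0.0305 m), for 0.3 s.
2. the hat stands flush on the base, over both pins (horizontal distance between hat and kiln below 0.005 m and z of hat in the frame of kiln between 0.062 and 0.068 m and angle between hat's own z axis and vertical below 0.03 rad and angle between the x axis of hat and the x axis of kiln, either way round below 0.06 rad), for 0.3 s.
3. the white key alone is pressed, kiln closed (all of step 2 and value of joint key_white above 0.004 m and value of joint each of key_blue, key_orange, key_yellow, key_green, key_red below 0.002 m), for 0.1 s.
4. the blue key alone is pressed, kiln closed (all of step 2 and value of joint key_blue above 0.004 m and value of joint each of key_white, key_orange, key_yellow, key_green, key_red below 0.002 m), for 0.1 s.
5. the yellow key alone is pressed, kiln closed (all of step 2 and value of joint key_yellow above 0.004 m and value of joint each of key_white, key_blue, key_orange, key_green, key_red below 0.002 m), for 0.1 s.
6. the green key alone is pressed, kiln closed (all of step 2 and value of joint key_green above 0.004 m and value of joint each of key_white, key_blue, key_orange, key_yellow, key_red below 0.002 m), for 0.1 s.
At the end, for the whole second after the job is handed in: Tiles glaze up and level on both saddles (11 mm across, 75 mm along from centre, turned under 17 degrees, centres 30.5 mm or more apart); hat over both pins (within 5 mm, rim within 3 mm of the case top, 3.4 degrees); all keys up; tiles and hat at rest (all of step 1 and all of step 2 and value of joint each of key_white, key_blue, key_orange, key_yellow, key_green, key_red below 0.002 m and linear speed of each of tile_blue, tile_green, tile_amber, tile_cream, tile_black, hat below 0.02 m/s); the robot touches nothing.
It fails at once if the orange or the red key is pressed (value of joint any of key_orange, key_red above 0.003 m).
It fails at once if the bottle or the jug is shifted by more than 3 cm (distance of any of bottle, jug from where it was at the start of the episode above 0.03 m).
Of tile_blue, tile_green, tile_amber, tile_cream, tile_black only 3 to 5 are there at a start; the rules pass over those that are not, and their reading is None.
At some moment in a run one of hat may be knocked a few centimetres aside while the robot is not near it.
Once in a run the grip may slacken for a moment while it holds something.
It also fails if it takes over 210 s, if anything falls off the work surface, if the arm or the gripper's body presses on something with over 40 N, if the wrist force passes 120 N, or if a joint passes its speed limit or range.

### The arm

A 7-joint arm with a two-finger parallel gripper is mounted at the origin on the work surface. World frame = base frame: x ahead of the robot, y to its left, z up, the work surface at z = 0. Lengths are in m, angles in rad, forces in N, time in s.
With the tool pointing down it reaches from about 0.4 to 0.875 m from the base axis. Payload 19.3 kg.
Tool frame: the origin (TCP) lies on the centre line of the jaws, within the pads' length; the fingertips stand 14 mm ahead of it and the grasp point (between the pads) lies 5 mm behind it; z points along the fingers, y is the line along which they close (so a half turn about z gives the same grasp; the last joint's range is limited). The gripper opens to 85 mm and grips with 20 to 120 N. Pads are 22 mm wide; open, the fingers measure 114 mm over their backs; the gripper's body (76 mm by 85 mm) begins 54 mm behind the grasp point. The pads swing forward as they close: fully open they stand 13 mm farther back than shut.
Start: joints at [-1.394, 0.521, -0.036, 1.599, 0.021, 1.021, -0.113], TCP at [0.153, 0.606, 0.245] pointing down, gripper open.
Joint ranges: [-2.91, 2.91], [-0.3, 2.13], [-1.5, 1.42], [0.17, 2.43], [-1.26, 4.41], [0.16, 1.93], [-2.52, 2.52]. Speed limits (rad/s): [1.89, 1.89, 2.39, 2.39, 3.01, 3.01, 3.01].

### API

Orientations are given as [roll, pitch, yaw] about the fixed x, y, z axes, in that order (R = Rz(yaw) Ry(pitch) Rx(roll)).
In Python, from workcell import bot, grab_frame, regions_of gives the robot as it stands. The module is installed in compiled form; this text tells all that it offers.
- The arm moves only by the tool play_rows, never from a script. Its argument "plan" is a list of rows, each a list of 3 entries, a list of its own where there are three numbers: the shift along the tool's x, y, z in units of 2.5 cm (1.0 is 2.5 cm), then the turn, a rotation vector about the tool's x, y, z in units of 0.15 rad (1.0 is 0.15 rad), then the closure, from -1 (fully open) to 1 (shut). In form: [[[tx, ty, tz], [rx, ry, rz], jaw], ...]. A call has 1 to 20 rows; each row shifts and turns the commanded pose from where the row before left it, along the tool's axes as they then stand; what a row does not reach is not made up. A row lasts 1/8 s, in which the tool goes at most 62.5 mm and 10.7 degrees, less where a joint would pass 70% of its speed; a pose out of reach is approached as far as the arm can. A call with a number of a shift or a turn outside -1 to 1 is refused whole. A call with a gripper value outside its range is refused whole. The fingers move at their own pace and stop on an object; "newtons" is the grip in N (left out, the last holds). Time passes only in rows, so rows that do not move let the fingers close. It gives the time, the measured TCP pose, the force, the opening and the grip force at its end, in the units of the state.
- bot.observe(): the state, without advancing time (a new reading comes with each control period).
- grab_frame(name): name is "scene" or "top" or "wrist"; returns a dict with "pixels" (400x640x3 uint8, red, green, blue), "depth" (400x640 float32, m along the optical axis (not along the pixel's ray), 0 where there is no reading), "camera_matrix" (3x3 intrinsics, pixels), "R" (3x3) and "t" (3): a world point X has camera coordinates R X + t. Camera axes: x right, y down, z forward; pixel columns grow to the right and rows downward; lengths in m; the calibration is good to about 2 mm. A picture is of the moment at which its call begins.
- bot.job_done(): hands the job in; it is judged then, once.
Trained networks look in the newest picture that a camera, given by its name, has taken for a name from the list of things; names that differ only in an ending like _2 or _b are one class to them, and where a whole thing is asked for, a point or a joint stands for the part that bears it (a point fixed in the world has none). Each returns a list of dicts, best first, with "p" (0 to 1); they miss things now and then, are a little off and sometimes report something else, mostly with a low value. They report only what shows in the picture. A call takes as long as a camera call. They do not tell look-alikes from the thing itself.
- regions_of(thing, camera): "mask" (400x640 bool, what is visible of it) and "box" ([left, top, right, bottom] in pixels, round what is visible of it).
The state is a dict: "clock": time; "qpos": joint angles; "qd": joint speeds; "joint_efforts": joint torques, N m; "position": TCP position; "tool_rot": TCP orientation; "force": force on the tool from outside, world axes, zero at the start; "moment": the same for the moment, N m; "grip_width": finger opening in m; "finger_force": force on a finger pad.
Only numpy, scipy, OpenCV 4.12 (cv2) and the standard library are available. Lean on these libraries where they do the work, as an engineer would, in place of code of your own. Each camera call takes 0.05 s, during which the arm holds its last target. There are 200 camera calls.

## Working session

There is one attempt and no reset: what is moved stays moved. The work goes in short steps, Python scripts to look and compute and a tool call to move; the robot and the scene stay as the last step left them, time stands still between calls to the robot, and variables do not carry over. Pictures are saved under pics/ and viewed, at most 14 in all, crops included, and the job is handed in when it is done.

Besides the shell and the picture viewer there is one more tool, called after ">>>" by a JSON object that holds its "api" and its "payload". play_rows: Moves the arm, as the interface text tells. Its arguments: {"type":"object","properties":{"plan":{"type":"array"},"newtons":{"type":"number"}},"required":["plan"]}

```bash
mkdir -p pics; cat > h.py <<'E'
import numpy as np, cv2
from workcell import bot, grab_frame, regions_of
def save(f,name,box=None,scale=1):
    im=f["pixels"][:,:,::-1]
    if box: l,t,r,b=box; im=im[t:b,l:r]
    im=cv2.resize(im,None,fx=scale,fy=scale,interpolation=cv2.INTER_CUBIC) if scale!=1 else im
    cv2.imwrite("pics/"+name,im)
def cloud(f):
    K=f["camera_matrix"];d=f["depth"];v,u=np.mgrid[0:400,0:640]
    c=np.stack([(u-K[0,2])/K[0,0]*d,(v-K[1,2])/K[1,1]*d,d],-1)
    w=(c-f["t"])@f["R"]; w[d==0]=np.nan
    return w
def proj(f,X):
    c=np.asarray(X)@f["R"].T+f["t"]; p=c@f["camera_matrix"].T
    return p[...,:2]/p[...,2:]
E
python3 - <<'E'
from h import *
s=bot.observe(); print({k:np.round(v,3) for k,v in s.items()})
for n in ["scene","top"]:
    f=grab_frame(n); save(f,n+"0.png"); print(n,f["camera_matrix"][0],np.round(-f["R"].T@f["t"],3),np.round(f["R"],2).tolist())
E
```

```text
{'clock': np.float64(0.0), 'qpos': array([-1.394,  0.522, -0.036,  1.6  ,  0.021,  1.021, -0.113]), 'qd': array([ 0.   ,  0.001,  0.001,  0.   , -0.001, -0.001, -0.   ]), 'joint_efforts': array([ 1.0000e-03, -9.2714e+01,  1.9800e+00, -3.6992e+01,  1.8000e-02,
        9.0000e-03,  0.0000e+00]), 'position': array([0.153, 0.606, 0.245]), 'tool_rot': array([-3.14 ,  0.   ,  2.895]), 'force': array([-0.231,  0.402,  0.529]), 'moment': array([ 0.029, -0.01 , -0.048]), 'finger_force': np.float64(0.0), 'grip_width': np.float64(0.085)}
scene [470.41359132   0.         321.36247959] [1.523 0.64  0.913] [[-0.54, 0.84, -0.01], [0.49, 0.3, -0.82], [-0.69, -0.45, -0.58]]
top [377.20849944   0.         315.52299731] [0.472 0.002 1.058] [[0.01, -1.0, -0.03], [-1.0, -0.01, -0.09], [0.09, 0.03, -1.0]]
```

View pics/scene0.png

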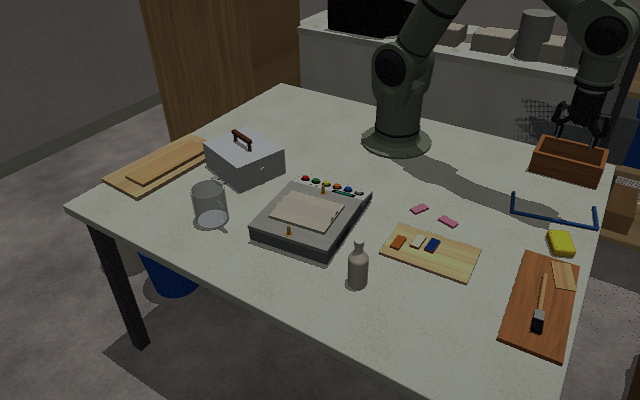

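View pics/top0.png

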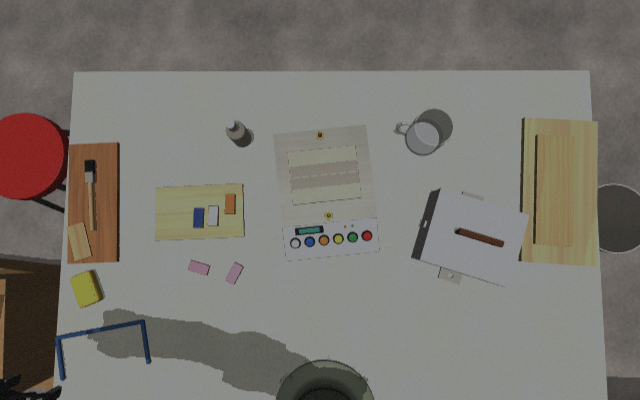

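Scene and top views show three tiles on the ware board (top view): blue (198,217), cream/white (213,215) and amber (230,203). Look-alikes are the pink pieces at (199,267) and (234,272). The kiln is at (325,190), the hat at (472,237), the bottle at (237,132) and the jug at (425,135). I choose the three on the plywood board and check them in a close crop while measuring.

```bash
python3 - <<'E'
from h import *
f=grab_frame("top"); save(f,"crop1.png",(150,170,260,290),6); W=cloud(f)
g=grab_frame("scene"); G=cloud(g)
for cam,F,C in(("top",f,W),("scene",g,G)):
  for n in ["tile_blue","tile_green","tile_amber","tile_cream","tile_black","hat","hat_handle","pin_near","key_white_top","key_red_top","key_green_top","kiln","bottle","jug"]:
    for r in regions_of(n,cam)[:4]:
        m=r["mask"]; P=C[m]; P=P[~np.isnan(P[:,0])]
        v=np.argwhere(m)[:,::-1]
        print(cam,n,round(r["p"],2),np.round(v.mean(0)),m.sum(),np.round(np.median(P,0),4) if len(P) else None)
E
```

```text
top tile_blue 0.73 [198. 217.] 200 [0.5205 0.3554 0.0187]
top tile_blue 0.58 [470. 237.] 8042 [ 0.4727 -0.3588  0.0997]
top tile_blue 0.22 [366. 235.] 60 [ 0.4746 -0.1061  0.0611]
top tile_amber 0.65 [230. 203.] 176 [0.5602 0.2684 0.0189]
top tile_amber 0.36 [366. 235.] 54 [ 0.4746 -0.1052  0.0612]
top tile_cream 0.76 [198. 267.] 225 [0.3824 0.3529 0.0086]
top tile_cream 0.68 [213. 215.] 211 [0.5263 0.3142 0.0185]
top tile_cream 0.52 [234. 273.] 212 [0.3685 0.2531 0.0085]
top hat 0.69 [470. 237.] 8281 [ 0.4722 -0.3592  0.0997]
top hat_handle 0.79 [470. 237.] 8051 [ 0.4715 -0.3588  0.0997]
top key_white_top 0.7 [213. 215.] 170 [0.5264 0.3134 0.0187]
top key_white_top 0.46 [295. 243.] 77 [0.4521 0.0817 0.0611]
top key_red_top 0.56 [366. 235.] 44 [ 0.4746 -0.105   0.0616]
top key_red_top 0.31 [326. 192.] 11806 [0.5862 0.0017 0.0657]
top key_red_top 0.19 [309. 241.] 46 [0.4576 0.0446 0.0618]
top key_green_top 0.38 [352. 236.] 56 [ 0.4716 -0.0682  0.0625]
top kiln 0.63 [309. 241.] 45 [0.4576 0.0446 0.062 ]
top kiln 0.6 [326. 192.] 12042 [0.586  0.0012 0.0657]
top kiln 0.42 [230. 203.] 196 [0.5602 0.2684 0.0188]
top bottle 0.61 [237. 132.] 493 [0.7384 0.2322 0.0987]
top jug 0.58 [427. 130.] 1820 [ 0.7615 -0.2746  0.0579]
scene tile_amber 0.53 [398. 242.] 134 [0.5624 0.2731 0.0183]
scene tile_cream 0.69 [448. 222.] 153 [0.3838 0.3585 0.0076]
scene tile_cream 0.67 [417. 241.] 130 [0.5282 0.3174 0.018 ]
scene tile_cream 0.59 [419. 208.] 148 [0.3687 0.2568 0.0071]
scene hat 0.67 [244. 159.] 3802 [ 0.5104 -0.322   0.0937]
scene hat_handle 0.79 [244. 158.] 3864 [ 0.51   -0.3231  0.093 ]
scene pin_near 0.62 [310. 217.] 6811 [0.6546 0.0287 0.0646]
scene kiln 0.8 [310. 217.] 6868 [0.6546 0.0293 0.0646]
scene bottle 0.78 [358. 267.] 860 [0.761  0.2506 0.0765]
scene jug 0.87 [210. 204.] 1608 [ 0.766  -0.2494  0.079 ]
```

View pics/crop1.png

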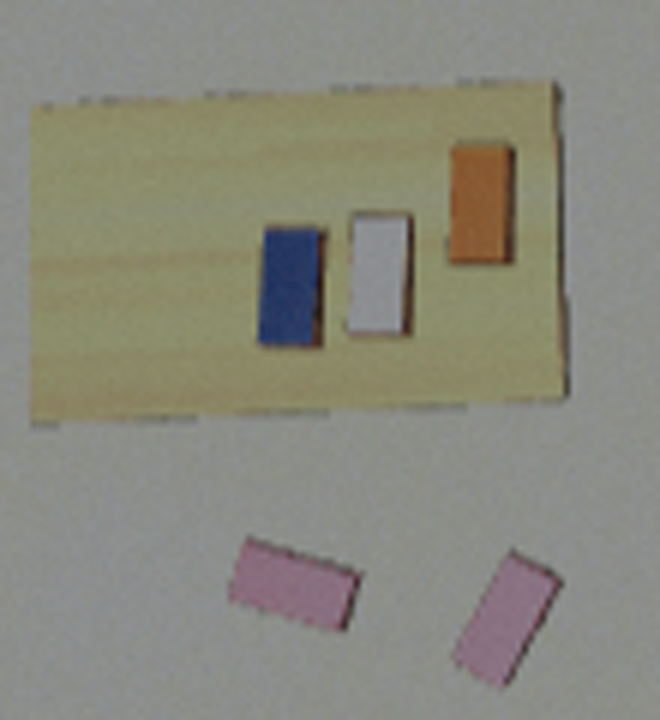

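The crop confirms blue, cream and amber on the plywood, with the two pink look-alikes lying on the bench. Next I fit the poses precisely.

```bash
cat >> h.py <<'E'
def rect(P):
    (c,(w,h),a)=cv2.minAreaRect((P[:,:2]*1000).astype(np.float32))
    if w<h: w,h,a=h,w,a+90
    return np.round(np.array(c)/1000,4),round(w,1),round(h,1),round((a+90)%180-90,2)   # long axis angle, deg
def tiles(f,zlo,zhi,box):
    C=cloud(f);hsv=cv2.cvtColor(f["pixels"],cv2.COLOR_RGB2HSV)
    return C,hsv
def sel(C,x,y,z):
    with np.errstate(invalid="ignore"):
        return (C[...,0]>x[0])&(C[...,0]<x[1])&(C[...,1]>y[0])&(C[...,1]<y[1])&(C[...,2]>z[0])&(C[...,2]<z[1])
E
python3 - <<'E'
from h import *
f=grab_frame("top"); g=grab_frame("scene")
for n,F in(("top",f),("scene",g)):
    C=cloud(F)
    hsv=cv2.cvtColor(F["pixels"],cv2.COLOR_RGB2HSV).astype(int)
    m=sel(C,(.45,.75),(-.2,.2),(.061,.07)); P=C[m]
    print(n,"case top",rect(P),np.median(P[:,2]))
    m=sel(C,(.45,.75),(-.2,.2),(.080,.092)); print("  ridge/pins z",m.sum(),np.round(np.median(C[m],0),4), rect(C[m]))
    m=sel(C,(.45,.8),(-.2,.2),(.07,.12))&(hsv[...,1]>140)
    k,l=cv2.connectedComponents(m.astype(np.uint8))
    for i in range(1,k):
        p=C[l==i]
        if len(p)>3: print("  pin?",len(p),np.round(np.median(p,0),4),np.round(p[:,2].max(),4), np.argwhere(l==i)[:,::-1].mean(0))
    m=sel(C,(.40,.52),(-.15,.15),(.045,.08))&((hsv[...,1]>110))
    k,l=cv2.connectedComponents(m.astype(np.uint8))
    for i in range(1,k):
        p=C[l==i]
        if len(p)>15: print("  key",len(p),np.round(np.median(p,0),4),np.median(hsv[l==i],0))
    m=sel(C,(.3,.65),(-.55,-.15),(.092,.108)); print("  hat top",rect(C[m]),np.median(C[m][:,2]))
    m=sel(C,(.3,.65),(-.55,-.15),(.122,.16)); print("  handle",rect(C[m]),np.median(C[m][:,2]),m.sum())
    m=sel(C,(.45,.62),(.22,.42),(.0145,.03))
    k,l,st,ce=cv2.connectedComponentsWithStats(m.astype(np.uint8))
    for i in range(1,k):
        if st[i,4]>40: print("  tile",st[i,4],rect(C[l==i]),np.round(C[l==i].mean(0),4),np.median(F["pixels"][l==i],0))
E
```

```text
top case top (array([0.6065, 0.0038]), 307.2, 251.7, 6.28) 0.06528139197491148
  ridge/pins z 952 [0.6328 0.0064 0.0848] (array([0.6279, 0.0111]), 191.2, 158.2, -37.41)
  pin? 4 [0.737  0.0202 0.0834] 0.088 [319.   134.75]
  key 102 [0.4865 0.0451 0.0596] [ 84. 128. 107.]
  key 61 [ 0.4746 -0.1072  0.0611] [  1. 183. 130.]
  key 58 [ 0.4691 -0.0697  0.0619] [ 66. 134. 100.]
  key 61 [ 0.4636 -0.0314  0.0618] [ 31. 142. 140.]
  key 58 [0.4551 0.0446 0.0619] [110. 173. 122.]
  key 62 [0.4606 0.0065 0.0618] [ 15. 166. 134.]
  hat top (array([ 0.4731, -0.3713]), 232.6, 190.8, 73.02) 0.09993194094692376
  handle (array([ 0.4727, -0.3702]), 109.1, 16.3, 72.88) 0.14155310885035252 329
  tile 199 (array([0.5604, 0.2687]), 56.3, 27.0, 0.68) [0.5591 0.2688 0.019 ] [135.  90.  51.]
  tile 202 (array([0.5205, 0.3583]), 55.7, 32.4, -3.83) [0.5201 0.3562 0.0186] [41. 57. 97.]
  tile 197 (array([0.5251, 0.3146]), 53.0, 29.5, 0.27) [0.5249 0.315  0.0189] [140. 142. 144.]
scene case top (array([0.606 , 0.0054]), 304.4, 255.9, 6.07) 0.06476830221875786
  ridge/pins z 484 [0.6377 0.0148 0.0842] (array(
[... 212 characters left out ...]
  key 29 [ 0.4721 -0.0652  0.061 ] [ 66. 184.  53.]
  key 32 [ 0.4665 -0.0279  0.0589] [ 25.5 192.5 100. ]
  key 32 [0.4638 0.0112 0.0598] [ 12.  214.5  98.5]
  key 28 [0.4596 0.048  0.0597] [110.  223.5  66. ]
  key 43 [0.4849 0.0434 0.0599] [ 84. 185.  64.]
  hat top (array([ 0.4695, -0.369 ]), 241.0, 195.4, 73.68) 0.0990557909675164
  handle (array([ 0.4714, -0.3661]), 110.4, 18.9, 73.38) 0.138914844037006 126
  tile 130 (array([0.5572, 0.2717]), 58.3, 26.9, -0.72) [0.5587 0.2722 0.0184] [118.  64.  23.]
  tile 132 (array([0.5255, 0.3172]), 56.4, 29.7, 0.65) [0.5256 0.3179 0.0187] [140. 144. 127.]
  tile 139 (array([0.5206, 0.3596]), 59.9, 29.5, -2.14) [0.521  0.3596 0.0185] [15. 34. 78.]
```

>>> {"api": "play_rows", "payload": {"plan": [[[0,0,0],[0,0,1],-1],[[0,0,0],[0,0,1],-1],[[0,0,0],[0,0,1],-1],[[0,0,0],[0,0,1],-1],[[0,0,0],[0,0,1],-1],[[0,0,0],[0,0,1],-1],[[0,0,0],[0,0,1],-1],[[0,0,0],[0,0,1],-1],[[0,0,0],[0,0,0.83],-1],[[-0.7,1,0],[0,0,0],-1],[[-0.7,1,0],[0,0,0],-1],[[-0.7,1,0],[0,0,0],-1],[[-0.7,1,0],[0,0,0],-1],[[-0.7,1,0],[0,0,0],-1],[[-0.7,1,0],[0,0,0],-1],[[-0.7,1,0],[0,0,0],-1],[[-0.7,1,0],[0,0,0],-1],[[-0.7,1,0],[0,0,0],-1],[[-0.7,1,0],[0,0,0],-1],[[-0.7,1,0],[0,0,0],-1]], "newtons": 40}}

```text
clock: 4.2
position: [0.4283, 0.4129, 0.2454]
tool_rot: [3.142, -0.0, 1.57]
force: [-0.2, 0.7, 1.7]
grip_width: 0.0854
finger_force: 0.0
```

>>> {"api": "play_rows", "payload": {"plan": [[[-0.7,1,0],[0,0,0],-1],[[-0.7,1,0],[0,0,0],-1],[[-0.7,1,0],[0,0,0],-1],[[0,0,0],[0,0,0],-1],[[0,0,0],[0,0,0],-1]]}}

```text
clock: 4.82
position: [0.5022, 0.3612, 0.2452]
tool_rot: [-3.141, -0.0, 1.57]
force: [-0.7, 0.6, 0.2]
grip_width: 0.0852
finger_force: 0.0
```

```bash
cat >> h.py <<'E'
def board(F,xr=(.45,.62),yr=(.22,.42),zr=(.0145,.03),mn=40):
    C=cloud(F); m=sel(C,xr,yr,zr)
    k,l,st,ce=cv2.connectedComponentsWithStats(m.astype(np.uint8))
    for i in range(1,k):
        if st[i,4]>mn: print("  blob",st[i,4],rect(C[l==i]),np.round(C[l==i].mean(0),4),np.median(F["pixels"][l==i],0),np.round(ce[i]))
E
python3 - <<'E'
from h import *
F=grab_frame("wrist"); save(F,"wrist1.png"); print(np.round(-F["R"].T@F["t"],3),np.round(F["R"],2).tolist(),F["camera_matrix"][0])
board(F)
print(np.round(proj(F,bot.observe()["position"]),0))
E
```

```text
[0.501 0.428 0.374] [[1.0, 0.0, -0.0], [0.0, -0.97, 0.26], [-0.0, -0.26, -0.97]] [323.96233139   0.         325.00338379]
  blob 1224 (array([0.5174, 0.3563]), 56.0, 28.3, -1.15) [0.5171 0.357  0.0187] [43. 49. 66.] [340. 176.]
  blob 1131 (array([0.5229, 0.3149]), 56.1, 28.5, -0.69) [0.5227 0.3161 0.0188] [122. 113.  88.] [344. 211.]
  blob 1061 (array([0.5562, 0.2694]), 56.1, 28.1, -0.02) [0.5559 0.2702 0.0187] [96. 58. 25.] [371. 248.]
[327. 268.]
```

View pics/wrist1.png

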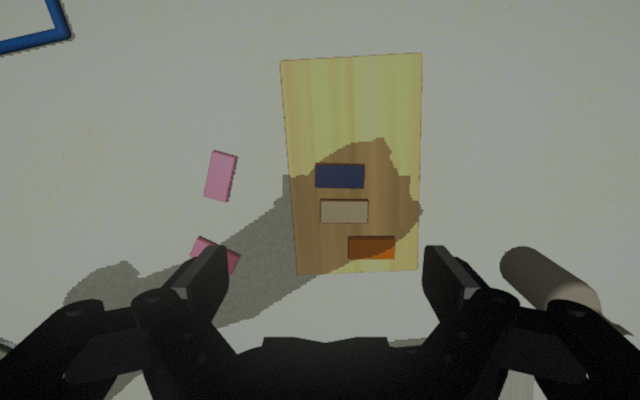

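Wrist view: plywood with blue at (340,176), cream at (344,211) and amber at (371,248). The jaws close along the tiles' length, as wanted. Descending on blue.

>>> {"api": "play_rows", "payload": {"plan": [[[-0.16,0.66,0],[0,0,0.17],-1],[[0,0,1],[0,0,0],-1],[[0,0,1],[0,0,0],-1],[[0,0,1],[0,0,0],-1],[[0,0,1],[0,0,0],-1],[[0,0,1],[0,0,0],-1],[[0,0,1],[0,0,0],-1],[[0,0,1],[0,0,0],-1],[[0,0,1],[0,0,0],-1],[[0,0,0.4],[0,0,0],-1],[[0,0,0.36],[0,0,0],-1],[[0,0,0],[0,0,0],-1]]}}

```text
clock: 6.38
position: [0.5192, 0.3568, 0.0263]
tool_rot: [-3.142, 0.0, 1.545]
force: [-0.3, -0.2, 1.0]
grip_width: 0.0854
finger_force: 0.0
```

>>> {"api": "play_rows", "payload": {"plan": [[[0,0,0],[0,0,0],0],[[0,0,0],[0,0,0],1],[[0,0,0],[0,0,0],1],[[0,0,0],[0,0,0],1],[[0,0,0],[0,0,0],1],[[0,0,0],[0,0,0],1]]}}

```text
clock: 7.12
position: [0.5194, 0.3571, 0.0274]
tool_rot: [3.141, -0.001, 1.545]
force: [-2.6, -1.7, 11.5]
grip_width: 0.0538
finger_force: 39.8
```

>>> {"api": "play_rows", "payload": {"plan": [[[0,0,-0.4],[0,0,0],1],[[0,0,-0.8],[0,0,0],1],[[0,0,-1],[0,0,0],1],[[0,0,-1],[0,0,0],1],[[0,0,-1],[0,0,0],1],[[0,0,-1],[0,0,-0.94],1],[[-0.95,0.22,0],[0,0,0],1],[[-0.95,0.22,0],[0,0,0],1],[[-0.95,0.22,0],[0,0,0],1],[[-0.95,0.22,0],[0,0,0],1],[[-0.95,0.22,0],[0,0,0],1],[[-0.95,0.22,0],[0,0,0],1],[[-0.95,0.22,0],[0,0,0],1],[[-0.95,0.22,0],[0,0,0],1],[[-0.95,0.22,0],[0,0,0],1],[[-0.95,0.22,0],[0,0,0],1],[[-0.95,0.22,0],[0,0,0],1],[[-0.95,0.22,0],[0,0,0],1],[[-0.95,0.22,0],[0,0,0],1],[[0,0,0],[0,0,0],1]]}}

```text
clock: 9.62
position: [0.6257, 0.055, 0.1567]
tool_rot: [3.142, 0.001, 1.681]
force: [-0.3, -0.3, 0.3]
grip_width: 0.053
finger_force: 42.0
```

```bash
python3 - <<'E'
from h import *
F=grab_frame("wrist"); save(F,"wrist2.png"); s=bot.observe(); print(s["position"],s["tool_rot"],s["grip_width"])
C=cloud(F);hsv=cv2.cvtColor(F["pixels"],cv2.COLOR_RGB2HSV).astype(int)
m=sel(C,(.56,.70),(0,.15),(.12,.2))&(hsv[...,0]>100)&(hsv[...,0]<130)&(hsv[...,1]>80); print("tile",m.sum(),rect(C[m]),np.median(C[m],0))
m=sel(C,(.5,.75),(-.2,.2),(.083,.091)); print("ridges",rect(C[m]),m.sum())
m=sel(C,(.4,.85),(-.2,.2),(.075,.098))&(hsv[...,1]>120)
k,l=cv2.connectedComponents(m.astype(np.uint8))
for i in range(1,k):
    p=C[l==i]
    if len(p)>8: print("pin",len(p),np.round(np.median(p,0),4),p[:,2].max(),np.argwhere(l==i)[:,::-1].mean(0))
G=grab_frame("scene");C=cloud(G);hsv=cv2.cvtColor(G["pixels"],cv2.COLOR_RGB2HSV).astype(int)
m=sel(C,(.56,.70),(0,.15),(.12,.2))&(hsv[...,0]>100)&(hsv[...,0]<130)&(hsv[...,1]>80); print("tile scene",m.sum(),rect(C[m]),np.median(C[m],0))
E
```

```text
[0.62535752 0.05671475 0.15651942] [-3.14145833e+00  3.68590360e-04  1.68246766e+00] 0.05319880442687395
tile 5875 (array([0.6403, 0.0575]), 85.5, 26.9, 7.83) [0.62466127 0.05604415 0.14790589]
ridges (array([0.6297, 0.009 ]), 163.7, 153.8, 49.91) 4721
pin 185 [ 0.5255 -0.0017  0.0823] 0.0893492010188141 [173.75675676 277.74594595]
pin 193 [0.7345 0.0221 0.0824] 0.0898612829546212 [477.52331606 277.49740933]
tile scene 88 (array([0.6311, 0.0612]), 106.4, 24.4, 9.25) [0.6154731  0.06257512 0.14866674]
```

View pics/wrist2.png

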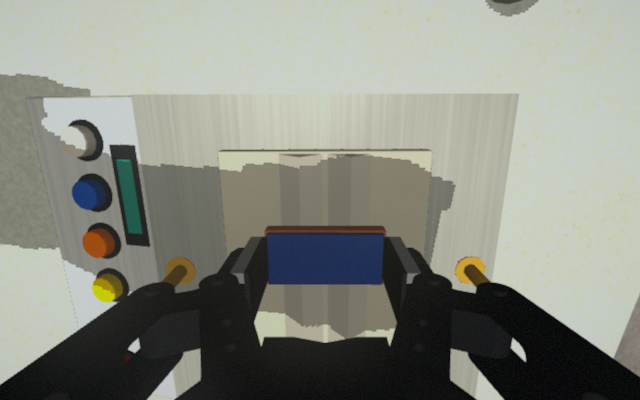

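Wrist view: blue tile held level at (326,258) over the saddles, pins at (180,272) and (471,270), keys at left. Lowering.

>>> {"api": "play_rows", "payload": {"plan": [[[0,0,0.8],[0,0,0],1],[[0,0,0.7],[0,0,0],1],[[0,0,0.3],[0,0,0],1],[[0,0,0.1],[0,0,0],1],[[0,0,0.07],[0,0,0],1],[[0,0,0],[0,0,0],1]]}}

```text
clock: 10.48
position: [0.6257, 0.0584, 0.1074]
tool_rot: [3.141, -0.0, 1.686]
force: [0.2, 0.4, -0.2]
grip_width: 0.0532
finger_force: 42.1
```

>>> {"api": "play_rows", "payload": {"plan": [[[0,0,0.04],[0,0,0],1],[[0,0,0],[0,0,0],-0.25],[[0,0,0],[0,0,0],-0.35],[[0,0,0],[0,0,0],-0.5],[[0,0,0],[0,0,0],-1],[[0,0,0],[0,0,0],-1],[[0,0,0],[0,0,0],-1],[[0,0,-0.5],[0,0,0],-1],[[0,0,-1],[0,0,0],-1],[[0,0,-1],[0,0,0],-1],[[0,0,-1],[0,0,0],-1],[[0,0,0],[0,0,0],-1]]}}

```text
clock: 11.98
position: [0.6265, 0.0583, 0.1962]
tool_rot: [3.138, -0.0, 1.686]
force: [0.3, 0.9, 0.3]
grip_width: 0.0855
finger_force: 0.0
```

```bash
python3 - <<'E'
from h import *
for n in["wrist","top","scene"]:
    F=grab_frame(n); print(n);board(F,(.56,.70),(-.1,.12),(.0935,.11),20)
    C=cloud(F);hsv=cv2.cvtColor(F["pixels"],cv2.COLOR_RGB2HSV).astype(int)
    if n=="wrist":
      save(F,"wrist3.png")
    m=sel(C,(.4,.85),(-.2,.2),(.078,.098))&(hsv[...,1]>120)
    k,l=cv2.connectedComponents(m.astype(np.uint8))
    for i in range(1,k):
      p=C[l==i]
      if len(p)>8: print("pin",len(p),np.round(np.median(p,0),4),np.round(rect(p)[0],4),p[:,2].max())
E
```

```text
wrist
  blob 2789 (array([0.625 , 0.0581]), 55.9, 28.3, 6.39) [0.6249 0.059  0.0978] [39. 49. 77.] [324. 204.]
pin 79 [0.6236 0.0717 0.0951] [0.6232 0.0715] 0.0970909508104993
pin 745 [0.6306 0.0584 0.0976] [0.6282 0.0587] 0.09799845875219029
pin 24 [0.6329 0.0688 0.0974] [0.6327 0.0685] 0.0979661601414116
pin 10 [0.6443 0.0715 0.0975] [0.6442 0.0717] 0.09795682963931406
pin 13 [0.6078 0.0636 0.0977] [0.6074 0.0636] 0.09791066697411613
pin 17 [0.6048 0.0542 0.0977] [0.6051 0.0542] 0.097988682612518
pin 94 [0.6068 0.0485 0.0976] [0.6065 0.049 ] 0.09799978414151815
pin 45 [ 0.5227 -0.0013  0.0829] [ 0.5224 -0.0019] 0.09064575626500074
pin 17 [0.7367 0.0236 0.0813] [0.7369 0.0237] 0.0846990325395449
top
pin 13 [ 0.5252 -0.0047  0.09  ] [ 0.5262 -0.006 ] 0.09739071660892552
scene
  blob 127 (array([0.6253, 0.0599]), 59.5, 30.2, 9.84) [0.6279 0.0614 0.097 ] [ 9. 19. 46.] [322. 209.]
pin 11 [ 0.5252 -0.0027  0.0865] [ 0.5255 -0.0031] 0.09581538602696618
pin 98 [0.6354 0.0624 0.0959] [0.6268 0.06  ] 0.09798987815975735
pin 14 [0.7403 0.0213 0.0854] [0.7408 0.0214] 0.09346840526510262
```

Blue lies on the saddles (underside about 0.089 m). Next is cream.

>>> {"api": "play_rows", "payload": {"plan": [[[0,0,0],[0,0,0.77],-1],[[0.935,-0.375,0],[0,0,0],-1],[[0.935,-0.375,0],[0,0,0],-1],[[0.935,-0.375,0],[0,0,0],-1],[[0.935,-0.375,0],[0,0,0],-1],[[0.935,-0.375,0],[0,0,0],-1],[[0.935,-0.375,0],[0,0,0],-1],[[0.935,-0.375,0],[0,0,0],-1],[[0.935,-0.375,0],[0,0,0],-1],[[0.935,-0.375,0],[0,0,0],-1],[[0.935,-0.375,0],[0,0,0],-1],[[0.935,-0.375,0],[0,0,0],-1],[[0,0,1],[0,0,0],-1],[[0,0,1],[0,0,0],-1],[[0,0,1],[0,0,0],-1],[[0,0,1],[0,0,0],-1],[[0,0,1],[0,0,0],-1],[[0,0,0],[0,0,0],-1]]}}

```text
clock: 14.38
position: [0.5214, 0.3147, 0.0666]
tool_rot: [-3.138, 0.002, 1.57]
force: [0.2, -0.8, 0.4]
grip_width: 0.0856
finger_force: 0.0
```

```bash
python3 - <<'E'
from h import *
for n in["wrist","scene"]:
    F=grab_frame(n); print(n);board(F)
E
```

```text
wrist
  blob 4348 (array([0.5228, 0.3157]), 56.1, 28.2, -0.82) [0.5227 0.3168 0.0187] [129. 119.  92.] [329. 226.]
  blob 3604 (array([0.556 , 0.2702]), 55.7, 28.0, 0.95) [0.5546 0.2711 0.0186] [95. 52.  8.] [381. 296.]
scene
  blob 130 (array([0.5575, 0.2712]), 58.5, 28.4, 2.59) [0.559  0.2716 0.0182] [70.  37.  12.5] [398. 242.]
  blob 125 (array([0.5237, 0.318 ]), 59.5, 26.3, -1.86) [0.5269 0.3185 0.0184] [99. 92. 76.] [418. 241.]
```

>>> {"api": "play_rows", "payload": {"plan": [[[0.04,0.06,0.8],[0,0,0],-1],[[0,0,0.5],[0,0,0],-1],[[0,0,0.2],[0,0,0],-1],[[0,0,0],[0,0,0],-1],[[0,0,0],[0,0,0],0],[[0,0,0],[0,0,0],1],[[0,0,0],[0,0,0],1],[[0,0,0],[0,0,0],1],[[0,0,0],[0,0,0],1],[[0,0,0],[0,0,0],1],[[0,0,0],[0,0,0],1]]}}

```text
clock: 15.85
position: [0.5255, 0.3174, 0.0331]
tool_rot: [3.138, -0.002, 1.57]
force: [-1.8, -0.5, 24.0]
grip_width: -0.0001
finger_force: 12.4
```

>>> {"api": "play_rows", "payload": {"plan": [[[0,0,-0.4],[0,0,0],1],[[0,0,-0.8],[0,0,0],1],[[0,0,-1],[0,0,0],1],[[0,0,-1],[0,0,0],1],[[0,0,-1],[0,0,0],1],[[0,0,-1],[0,0,-0.77],1],[[-0.97,0.22,0],[0,0,0],1],[[-0.97,0.22,0],[0,0,0],1],[[-0.97,0.22,0],[0,0,0],1],[[-0.97,0.22,0],[0,0,0],1],[[-0.97,0.22,0],[0,0,0],1],[[-0.97,0.22,0],[0,0,0],1],[[-0.97,0.22,0],[0,0,0],1],[[-0.97,0.22,0],[0,0,0],1],[[-0.97,0.22,0],[0,0,0],1],[[-0.97,0.22,0],[0,0,0],1],[[-0.97,0.22,0],[0,0,0],1],[[-0.97,0.22,0],[0,0,0],1],[[-0.97,0.22,0],[0,0,0],1],[[0,0,0],[0,0,0],1]]}}

```text
clock: 18.35
position: [0.6315, 0.0092, 0.1621]
tool_rot: [3.141, 0.001, 1.683]
force: [0.1, 0.7, -0.2]
grip_width: -0.0001
finger_force: 0.0
```

```bash
python3 - <<'E'
from h import *
F=grab_frame("wrist"); save(F,"wrist4.png",(150,130,500,400),2); s=bot.observe(); print(s["position"],s["tool_rot"],s["grip_width"])
board(F,(.56,.70),(-.1,.12),(.12,.17),200)
board(F,(.56,.70),(-.1,.12),(.0935,.11),200)
E
```

```text
[0.63127246 0.01084667 0.16190399] [3.14109884e+00 1.79230644e-04 1.68437522e+00] -4.866941681782161e-06
  blob 951 (array([0.6297, 0.0194]), 27.3, 5.5, 6.22) [0.6297 0.0196 0.1622] [39. 39. 36.] [326. 247.]
  blob 4474 (array([0.625 , 0.0578]), 56.2, 28.0, 6.51) [0.6249 0.0584 0.0977] [ 67.  93. 153.] [325. 140.]
```

View pics/wrist4.png

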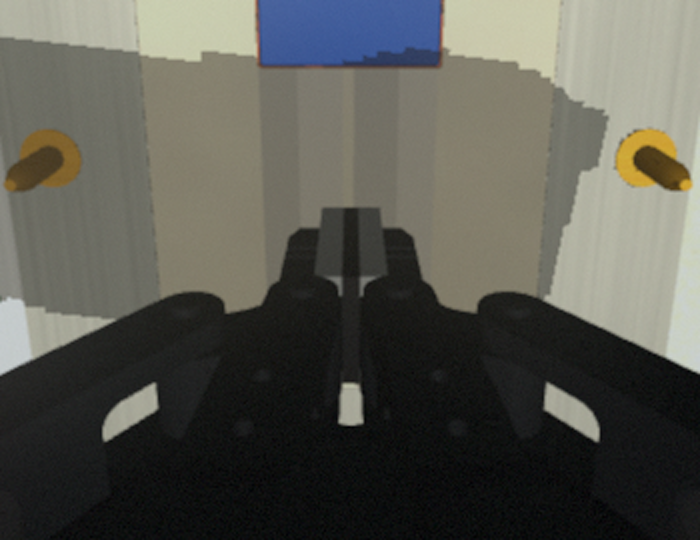

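The picture shows shut, empty jaws: the pads closed above the cream tile because I stopped 3 mm higher than for blue. Blue is fine at (350,35). I go back, look, and grip lower.

>>> {"api": "play_rows", "payload": {"plan": [[[0,0,0],[0,0,0.77],-1],[[0.94,-0.333,0],[0,0,0],-1],[[0.94,-0.333,0],[0,0,0],-1],[[0.94,-0.333,0],[0,0,0],-1],[[0.94,-0.333,0],[0,0,0],-1],[[0.94,-0.333,0],[0,0,0],-1],[[0.94,-0.333,0],[0,0,0],-1],[[0.94,-0.333,0],[0,0,0],-1],[[0.94,-0.333,0],[0,0,0],-1],[[0.94,-0.333,0],[0,0,0],-1],[[0.94,-0.333,0],[0,0,0],-1],[[0.94,-0.333,0],[0,0,0],-1],[[0.94,-0.333,0],[0,0,0],-1],[[0.94,-0.333,0],[0,0,0],-1],[[0,0,1],[0,0,0],-1],[[0,0,1],[0,0,0],-1],[[0,0,0],[0,0,0],-1]]}}

```text
clock: 20.52
position: [0.5218, 0.3174, 0.1102]
tool_rot: [-3.139, 0.001, 1.571]
force: [0.5, 0.1, 0.6]
grip_width: 0.0855
finger_force: 0.0
```

```bash
python3 - <<'E'
from h import *
print(bot.observe()["position"])
for n in["wrist","scene"]:
    F=grab_frame(n); print(n);board(F)
E
```

```text
[0.5217958  0.31738982 0.11023479]
wrist
  blob 2911 (array([0.5228, 0.3153]), 55.9, 28.5, -0.6) [0.5226 0.3165 0.0187] [128. 119.  92.] [328. 209.]
  blob 2549 (array([0.5561, 0.2698]), 56.2, 27.7, 0.68) [0.5558 0.271  0.0187] [96. 55. 17.] [372. 267.]
scene
  blob 133 (array([0.5579, 0.2715]), 57.6, 28.5, -0.76) [0.559  0.2722 0.0181] [70. 37. 12.] [398. 242.]
  blob 128 (array([0.5235, 0.3179]), 58.3, 27.9, 3.42) [0.5252 0.3178 0.0181] [98.5 92.  76. ] [418. 241.]
```

>>> {"api": "play_rows", "payload": {"plan": [[[-0.04,0.06,1],[0,0,0],-1],[[0,0,1],[0,0,0],-1],[[0,0,0.9],[0,0,0],-1],[[0,0,0.35],[0,0,0],-1],[[0,0,0.18],[0,0,0],-1],[[0,0,0],[0,0,0],-1],[[0,0,0],[0,0,0],0],[[0,0,0],[0,0,0],1],[[0,0,0],[0,0,0],1],[[0,0,0],[0,0,0],1],[[0,0,0],[0,0,0],1],[[0,0,0],[0,0,0],1]]}}

```text
clock: 22.12
position: [0.5249, 0.3163, 0.0262]
tool_rot: [3.141, -0.001, 1.57]
force: [-2.4, -1.1, 11.8]
grip_width: 0.054
finger_force: 39.8
```

>>> {"api": "play_rows", "payload": {"plan": [[[0,0,-0.4],[0,0,0],1],[[0,0,-0.8],[0,0,0],1],[[0,0,-1],[0,0,0],1],[[0,0,-1],[0,0,0],1],[[0,0,-1],[0,0,0],1],[[0,0,-1],[0,0,-0.77],1],[[-0.97,0.22,0],[0,0,0],1],[[-0.97,0.22,0],[0,0,0],1],[[-0.97,0.22,0],[0,0,0],1],[[-0.97,0.22,0],[0,0,0],1],[[-0.97,0.22,0],[0,0,0],1],[[-0.97,0.22,0],[0,0,0],1],[[-0.97,0.22,0],[0,0,0],1],[[-0.97,0.22,0],[0,0,0],1],[[-0.97,0.22,0],[0,0,0],1],[[-0.97,0.22,0],[0,0,0],1],[[-0.97,0.22,0],[0,0,0],1],[[-0.97,0.22,0],[0,0,0],1],[[-0.97,0.22,0],[0,0,0],1],[[0,0,0],[0,0,0],1]]}}

```text
clock: 24.62
position: [0.6323, 0.0088, 0.1567]
tool_rot: [3.14, 0.001, 1.683]
force: [-0.4, 0.6, -0.9]
grip_width: 0.0544
finger_force: 42.1
```

>>> {"api": "play_rows", "payload": {"plan": [[[0,0,0],[0,0,0],1],[[0,0,0.8],[0,0,0],1],[[0,0,0.6],[0,0,0],1],[[0,0,0.3],[0,0,0],1],[[0,0,0.1],[0,0,0],1],[[0,0,0],[0,0,0],1],[[0,0,0],[0,0,0],1]]}}

```text
clock: 25.5
position: [0.6321, 0.0111, 0.1108]
tool_rot: [3.141, 0.0, 1.686]
force: [0.6, -0.4, -1.1]
grip_width: 0.0539
finger_force: 42.1
```

>>> {"api": "play_rows", "payload": {"plan": [[[0,0,0.12],[0,0,0],1],[[0,0,0.05],[0,0,0],1],[[0,0,0],[0,0,0],1]]}}

```text
clock: 25.88
position: [0.6318, 0.0111, 0.1059]
tool_rot: [-3.141, 0.0, 1.686]
force: [-0.8, -0.5, 0.0]
grip_width: 0.0539
finger_force: 42.1
```

>>> {"api": "play_rows", "payload": {"plan": [[[0,0,0.03],[0,0,0],1],[[0,0,0],[0,0,0],1]]}}

```text
clock: 26.12
position: [0.6319, 0.0111, 0.1054]
tool_rot: [3.141, 0.0, 1.686]
force: [-0.5, -0.6, 1.7]
grip_width: 0.0538
finger_force: 42.3
```

>>> {"api": "play_rows", "payload": {"plan": [[[0,0,0],[0,0,0],-0.25],[[0,0,0],[0,0,0],-0.35],[[0,0,0],[0,0,0],-0.5],[[0,0,0],[0,0,0],-1],[[0,0,0],[0,0,0],-1],[[0,0,0],[0,0,0],-1],[[0,0,-0.5],[0,0,0],-1],[[0,0,-1],[0,0,0],-1],[[0,0,-1],[0,0,0],-1],[[0,0,-1],[0,0,0],-1],[[0,0,0],[0,0,0],-1]]}}

```text
clock: 27.5
position: [0.6328, 0.0111, 0.1954]
tool_rot: [3.138, 0.0, 1.686]
force: [0.1, 0.8, -0.4]
grip_width: 0.0853
finger_force: 0.0
```

```bash
python3 - <<'E'
from h import *
print(bot.observe()["position"])
for n in["wrist","scene"]:
    F=grab_frame(n); print(n);board(F,(.56,.70),(-.1,.12),(.0935,.11),20)
E
```

```text
[0.63283089 0.01106587 0.1954022 ]
wrist
  blob 3278 (array([0.625 , 0.0577]), 56.0, 27.8, 6.65) [0.6249 0.0582 0.0977] [ 63.  85. 138.] [322. 139.]
  blob 2826 (array([0.6313, 0.0103]), 56.0, 28.5, 6.43) [0.6311 0.0112 0.0977] [146. 136. 108.] [324. 205.]
scene
  blob 117 (array([0.6331, 0.0128]), 56.8, 27.6, 6.59) [0.6331 0.0138 0.0972] [99. 93. 77.] [307. 204.]
  blob 123 (array([0.6262, 0.0603]), 60.5, 28.9, 5.26) [0.6281 0.0612 0.0972] [17. 36. 82.] [322. 209.]
```

>>> {"api": "play_rows", "payload": {"plan": [[[0,0,0],[0,0,0.77],-1],[[0.942,-0.272,0],[0,0,0],-1],[[0.942,-0.272,0],[0,0,0],-1],[[0.942,-0.272,0],[0,0,0],-1],[[0.942,-0.272,0],[0,0,0],-1],[[0.942,-0.272,0],[0,0,0],-1],[[0.942,-0.272,0],[0,0,0],-1],[[0.942,-0.272,0],[0,0,0],-1],[[0.942,-0.272,0],[0,0,0],-1],[[0.942,-0.272,0],[0,0,0],-1],[[0.942,-0.272,0],[0,0,0],-1],[[0.942,-0.272,0],[0,0,0],-1],[[0,0,1],[0,0,0],-1],[[0,0,1],[0,0,0],-1],[[0,0,1],[0,0,0],-1],[[0,0,0],[0,0,0],-1]]}}

```text
clock: 29.6
position: [0.556, 0.2696, 0.1158]
tool_rot: [-3.138, 0.002, 1.57]
force: [0.6, 0.5, 0.7]
grip_width: 0.0855
finger_force: 0.0
```

```bash
python3 - <<'E'
from h import *
print(bot.observe()["position"])
F=grab_frame("wrist"); board(F)
E
```

```text
[0.55599922 0.26959035 0.11582947]
  blob 2799 (array([0.556 , 0.2697]), 56.1, 27.3, 0.08) [0.5561 0.2704 0.0187] [98. 59. 20.] [327. 204.]
```

>>> {"api": "play_rows", "payload": {"plan": [[[0,0.04,1],[0,0,0],-1],[[0,0,1],[0,0,0],-1],[[0,0,1],[0,0,0],-1],[[0,0,0.4],[0,0,0],-1],[[0,0,0.25],[0,0,0],-1],[[0,0,0],[0,0,0],-1],[[0,0,0],[0,0,0],0],[[0,0,0],[0,0,0],1],[[0,0,0],[0,0,0],1],[[0,0,0],[0,0,0],1],[[0,0,0],[0,0,0],1],[[0,0,0],[0,0,0],1]]}}

```text
clock: 31.15
position: [0.5585, 0.2704, 0.0276]
tool_rot: [3.141, -0.001, 1.57]
force: [-3.1, -2.2, 12.4]
grip_width: 0.0536
finger_force: 39.5
```

>>> {"api": "play_rows", "payload": {"plan": [[[0,0,-0.4],[0,0,0],1],[[0,0,-0.8],[0,0,0],1],[[0,0,-1],[0,0,0],1],[[0,0,-1],[0,0,0],1],[[0,0,-1],[0,0,0],1],[[0,0,-1],[0,0,-0.77],1],[[-0.967,0.133,0],[0,0,0],1],[[-0.967,0.133,0],[0,0,0],1],[[-0.967,0.133,0],[0,0,0],1],[[-0.967,0.133,0],[0,0,0],1],[[-0.967,0.133,0],[0,0,0],1],[[-0.967,0.133,0],[0,0,0],1],[[-0.967,0.133,0],[0,0,0],1],[[-0.967,0.133,0],[0,0,0],1],[[-0.967,0.133,0],[0,0,0],1],[[-0.967,0.133,0],[0,0,0],1],[[-0.967,0.133,0],[0,0,0],1],[[-0.967,0.133,0],[0,0,0],1],[[-0.967,0.133,0],[0,0,0],1],[[0,0,0],[0,0,0],1]]}}

```text
clock: 33.65
position: [0.6375, -0.0393, 0.1579]
tool_rot: [3.14, 0.001, 1.683]
force: [-0.8, 0.5, 0.1]
grip_width: 0.0531
finger_force: 42.0
```

>>> {"api": "play_rows", "payload": {"plan": [[[0,0,0],[0,0,0],1],[[0,0,0.8],[0,0,0],1],[[0,0,0.6],[0,0,0],1],[[0,0,0.3],[0,0,0],1],[[0,0,0.1],[0,0,0],1],[[0,0,0.1],[0,0,0],1],[[0,0,0],[0,0,0],1]]}}

```text
clock: 34.52
position: [0.6373, -0.037, 0.1092]
tool_rot: [3.141, 0.0, 1.686]
force: [-0.3, -1.1, -1.1]
grip_width: 0.0531
finger_force: 42.0
```

>>> {"api": "play_rows", "payload": {"plan": [[[0,0,0.08],[0,0,0],1],[[0,0,0.03],[0,0,0],1],[[0,0,0],[0,0,0],1]]}}

```text
clock: 34.9
position: [0.6374, -0.037, 0.1067]
tool_rot: [3.141, 0.0, 1.686]
force: [-1.2, 0.1, 4.9]
grip_width: 0.0531
finger_force: 43.3
```

>>> {"api": "play_rows", "payload": {"plan": [[[0,0,0],[0,0,0],-0.25],[[0,0,0],[0,0,0],-0.35],[[0,0,0],[0,0,0],-0.5],[[0,0,0],[0,0,0],-1],[[0,0,0],[0,0,0],-1],[[0,0,0],[0,0,0],-1],[[0,0,-0.5],[0,0,0],-1],[[0,0,-1],[0,0,0],-1],[[0,0,-1],[0,0,0],-1],[[0,0,-1],[0,0,0],-1],[[0,0,-1],[0,0,0],-1],[[0,0,-1],[0,0,0],-1],[[0,0,-1],[0,0,0],-1],[[0,0,0],[0,0,0],-1]]}}

```text
clock: 36.65
position: [0.6379, -0.0372, 0.2715]
tool_rot: [3.138, 0.0, 1.686]
force: [0.0, -0.3, -0.3]
grip_width: 0.0852
finger_force: 0.0
```

```bash
python3 - <<'E'
from h import *
print(bot.observe()["position"])
for n in["wrist","scene","top"]:
    F=grab_frame(n); print(n);C=cloud(F);board(F,(.56,.70),(-.1,.12),(.0935,.11),20)
    if n=="wrist":
        save(F,"wrist5.png"); hsv=cv2.cvtColor(F["pixels"],cv2.COLOR_RGB2HSV).astype(int)
        for x in((.50,.55),(.70,.78)):
            for zr in((.075,.088),(.088,.099)):
                m=sel(C,x,(-.03,.05),zr); p=C[m]
                if len(p): print("pin",zr,len(p),np.round(np.median(p,0),4),rect(p)[0])
    else:
        m=sel(C,(.3,.65),(-.55,-.15),(.092,.108)); print("  hat top",rect(C[m]),np.median(C[m][:,2]))
        m=sel(C,(.3,.65),(-.55,-.15),(.122,.16)); print("  handle",rect(C[m]),np.median(C[m][:,2]),m.sum())
E
```

```text
[ 0.63790982 -0.03719723  0.27154705]
wrist
  blob 2094 (array([0.625 , 0.0574]), 55.9, 27.6, 6.55) [0.625  0.0576 0.0977] [ 66.  87. 134.] [323.  76.]
  blob 1869 (array([0.6311, 0.0103]), 55.9, 27.3, 6.63) [0.6311 0.0107 0.0977] [167. 172. 172.] [324. 131.]
  blob 1675 (array([ 0.6368, -0.0383]), 56.1, 28.1, 6.33) [ 0.6368 -0.0377  0.0978] [107.  66.  33.] [324. 183.]
pin (0.075, 0.088) 55 [ 0.5269 -0.0046  0.0821] [ 0.5257 -0.005 ]
pin (0.088, 0.099) 72 [ 0.5245 -0.0055  0.0918] [ 0.5233 -0.0055]
pin (0.075, 0.088) 91 [0.7328 0.0154 0.0777] [0.7139 0.0015]
pin (0.088, 0.099) 70 [0.736  0.0189 0.0915] [0.7369 0.0188]
scene
  blob 116 (array([ 0.6388, -0.0357]), 59.1, 28.9, 8.87) [ 0.6393 -0.0351  0.0971] [70. 37. 12.] [292. 200.]
  blob 120 (array([0.6313, 0.013 ]), 58.2, 27.9, 5.32) [0.6339 0.0139 0.0972] [144.5 148.  130. ] [307. 204.]
  blob 125 (array([0.6263, 0.0606]), 58.6, 27.4, 7.22) [0.6281 0.0612 0.0971] [17. 35. 81.] [322. 209.]
  hat top (array([ 0.4938, -0.332 ]), 241.9, 197.4, 72.27) 0.09899886418473111
  handle (array([ 0.4942, -0.3313]), 114.0, 20.1, 73.86) 0.13936369541169685 133
top
  blob 100 (array([0.6285, 0.0661]), 55.5, 15.9, -1.23) [0.6329 0.0658 0.0979] [ 53.5  72.  118. ] [301. 173.]
  hat top (array([ 0.4959, -0.3344]), 232.5, 190.3, 73.01) 0.09993587995809067
  handle (array([ 0.4961, -0.3328]), 109.8, 16.2, 73.07) 0.14136567299885036 329
```

View pics/wrist5.png

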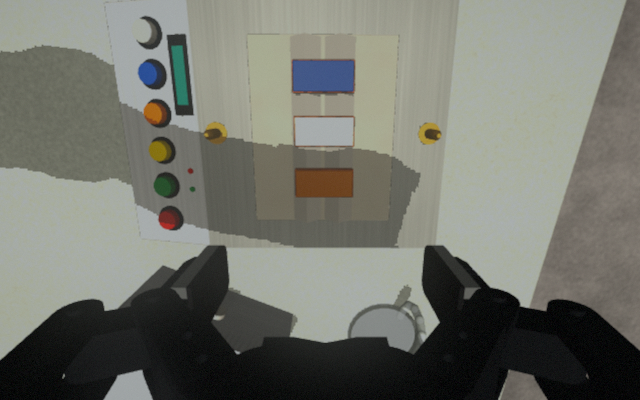

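Wrist view: blue (323,76), cream (324,131) and amber (324,183) lie across both saddles with wide gaps; pins at (215,133) and (430,133). The hat has already been knocked to about (0.495, -0.333). Next I refine the kiln centre from the slab and pin pixels.

```bash
python3 - <<'E'
from h import *
from scipy.optimize import least_squares
for n in ["wrist","scene","top"]:
    F=grab_frame(n); C=cloud(F); hsv=cv2.cvtColor(F["pixels"],cv2.COLOR_RGB2HSV).astype(int)
    m=sel(C,(.54,.73),(-.12,.13),(.0715,.1)); 
    m=cv2.morphologyEx(m.astype(np.uint8),cv2.MORPH_OPEN,np.ones((3,3)))>0
    k,l,st,ce=cv2.connectedComponentsWithStats(m.astype(np.uint8)); i=1+np.argmax(st[1:,4]); print(n,"slab",rect(C[l==i]))
    # brass pixels: fit pins as projected axis points
    pts=[]
    for x in((.505,.545),(.715,.755)):
        b=sel(C,x,(-.03,.05),(.066,.099))&(hsv[...,0]>10)&(hsv[...,0]<30)&(hsv[...,1]>100)
        pts.append(np.argwhere(b)[:,::-1])
        print("  brass",b.sum(),pts[-1].mean(0) if b.sum() else None, pts[-1].min(0) if b.sum() else None, pts[-1].max(0) if b.sum() else None)
    for O in((.6305,.0105),(.6305,.0075)):
        c,s=np.cos(.115),np.sin(.115)
        for sg in(-1,1):
            P=np.array([[O[0]+sg*.108*c,O[1]+sg*.108*s,z] for z in(.065,.095)]); print("   pred",O,sg,np.round(proj(F,P),1).tolist())
    if n=="wrist": save(F,"pins.png",(195,110,455,155),3)
E
```

```text
wrist slab (array([0.6302, 0.0063]), 180.4, 140.6, -83.56)
  brass 249 [215.46987952 133.47791165] [205 123] [227 144]
  brass 226 [433.40707965 133.8539823 ] [422 124] [443 144]
   pred (0.6305, 0.0105) -1 [[218.0, 129.6], [207.5, 131.5]]
   pred (0.6305, 0.0105) 1 [[432.9, 129.9], [443.3, 131.8]]
   pred (0.6305, 0.0075) -1 [[217.9, 132.6], [207.4, 134.8]]
   pred (0.6305, 0.0075) 1 [[432.3, 132.9], [442.7, 135.1]]
scene slab (array([0.6312, 0.009 ]), 181.4, 143.5, -83.67)
  brass 22 [322.54545455 189.59090909] [320 185] [325 194]
  brass 33 [288.18181818 231.09090909] [285 226] [291 236]
   pred (0.6305, 0.0105) -1 [[323.3, 192.8], [323.2, 184.9]]
   pred (0.6305, 0.0105) 1 [[289.4, 233.9], [288.9, 225.6]]
   pred (0.6305, 0.0075) -1 [[322.5, 192.5], [322.4, 184.6]]
   pred (0.6305, 0.0075) 1 [[288.6, 233.6], [288.0, 225.2]]
top slab (array([0.6271, 0.0777]), 141.2, 45.5, 1.83)
  brass 0 None None None
  brass 0 None None None
   pred (0.6305, 0.0105) -1 [[326.9, 216.1], [326.9, 215.5]]
   pred (0.6305, 0.0105) 1 [[318.1, 136.1], [317.9, 133.1]]
   pred (0.6305, 0.0075) -1 [[328.0, 216.1], [328.1, 215.5]]
   pred (0.6305, 0.0075) 1 [[319.2, 136.1], [319.0, 133.1]]
```

View pics/pins.png

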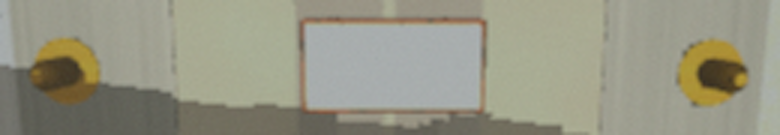

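Crop: pin bases at about (217,134) and (433,134) in the full picture, consistent with the kiln centre near (0.631, 0.007) in arm terms. I also allow for the wrist camera's bias of about 1 mm, measured on the placed tiles. Now to the hat.

>>> {"api": "play_rows", "payload": {"plan": [[[0,0,0],[0,0,0.917],-1],[[0,0,0],[0,0,0.917],-1],[[0,0,0],[0,0,0.917],-1],[[-1,-0.154,0],[0,0,0],-1],[[-1,-0.154,0],[0,0,0],-1],[[-1,-0.154,0],[0,0,0],-1],[[-1,-0.154,0],[0,0,0],-1],[[-1,-0.154,0],[0,0,0],-1],[[-1,-0.154,0],[0,0,0],-1],[[-1,-0.154,0],[0,0,0],-1],[[-1,-0.154,0],[0,0,0],-1],[[-1,-0.154,0],[0,0,0],-1],[[-1,-0.154,0],[0,0,0],-1],[[-1,-0.154,0],[0,0,0],-1],[[-1,-0.154,0],[0,0,0],-1],[[-1,-0.154,0],[0,0,0],-1],[[0,0,0],[0,0,0],-1],[[0,0,0],[0,0,0],-1]], "newtons": 100}}

```text
clock: 39.2
position: [0.4937, -0.333, 0.2686]
tool_rot: [-3.141, -0.0, 1.274]
force: [0.0, 0.7, -0.7]
grip_width: 0.0856
finger_force: 0.0
```

```bash
python3 - <<'E'
from h import *
s=bot.observe();print(s["position"],s["tool_rot"])
for n in["wrist","top"]:
    F=grab_frame(n);C=cloud(F)
    m=sel(C,(.3,.7),(-.55,-.15),(.123,.16))
    k,l,st,ce=cv2.connectedComponentsWithStats(m.astype(np.uint8));i=1+np.argmax(st[1:,4]); p=C[l==i]
    print(n,"handle",rect(p),np.round(np.median(p,0),4),st[i,4])
    if n=="wrist": save(F,"wrist6.png")
E
```

```text
[ 0.49371103 -0.33295894  0.26864374] [-3.14124278e+00 -2.73406039e-04  1.27365794e+00]
wrist handle (array([ 0.4925, -0.3341]), 109.0, 16.0, 72.95) [ 0.4938 -0.3297  0.1418] 2504
top handle (array([ 0.496, -0.333]), 109.4, 16.6, 73.6) [ 0.4956 -0.3327  0.1415] 329
```

View pics/wrist6.png

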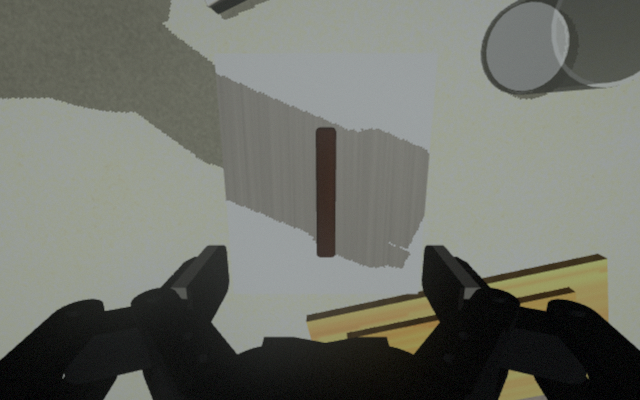

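Wrist view: the handle bar stands upright in the picture at (326,192), midway between the jaws. The TCP is over its centre. Descend and grip.

>>> {"api": "play_rows", "payload": {"plan": [[[0,0,1],[0,0,0],-1],[[0,0,1],[0,0,0],-1],[[0,0,1],[0,0,0],-1],[[0,0,1],[0,0,0],-1],[[0,0,0.9],[0,0,0],-1],[[0,0,0.64],[0,0,0],-1],[[0,0,0],[0,0,0],-1],[[0,0,0],[0,0,0],0],[[0,0,0],[0,0,0],1],[[0,0,0],[0,0,0],1],[[0,0,0],[0,0,0],1],[[0,0,0],[0,0,0],1],[[0,0,0],[0,0,0],1],[[0,0,0],[0,0,0],1]]}}

```text
clock: 41.05
position: [0.4941, -0.3331, 0.1309]
tool_rot: [3.141, -0.0, 1.273]
force: [-1.9, 2.2, 8.4]
grip_width: 0.0143
finger_force: 98.5
```

>>> {"api": "play_rows", "payload": {"plan": [[[0,0,-0.2],[0,0,0],1],[[0,0,-0.4],[0,0,0],1],[[0,0,-0.6],[0,0,0],1],[[0,0,0],[0,0,0],1],[[0,0,0],[0,0,0],1]]}}

```text
clock: 41.68
position: [0.494, -0.3329, 0.1603]
tool_rot: [3.142, -0.0, 1.273]
force: [0.1, -1.4, -8.1]
grip_width: 0.0143
finger_force: 98.0
```

>>> {"api": "play_rows", "payload": {"plan": [[[0,0,-0.6],[0,0,0],1],[[0,0,-0.8],[0,0,0],1],[[0,0,-0.8],[0,0,0],1],[[0,0,-0.8],[0,0,0],1],[[0,0,-0.8],[0,0,0],1],[[0,0,-0.8],[0,0,0],1],[[0,0,-0.6],[0,0,0],1],[[0,0,-0.4],[0,0,0],1],[[0,0,0],[0,0,-0.4],1],[[0,0,0],[0,0,-0.7],1],[[0,0,0],[0,0,-0.7],1],[[0,0,0],[0,0,-0.6],1],[[0,0,0],[0,0,-0.34],1],[[0,0,0],[0,0,0],1]]}}

```text
clock: 43.42
position: [0.4938, -0.333, 0.3002]
tool_rot: [-3.141, -0.0, 1.684]
force: [0.4, 0.4, -7.6]
grip_width: 0.014
finger_force: 98.3
```

>>> {"api": "play_rows", "payload": {"plan": [[[0.3,0.16,0],[0,0,0],1],[[0.6,0.32,0],[0,0,0],1],[[0.75,0.41,0],[0,0,0],1],[[0.75,0.41,0],[0,0,0],1],[[0.75,0.41,0],[0,0,0],1],[[0.75,0.41,0],[0,0,0],1],[[0.75,0.41,0],[0,0,0],1],[[0.75,0.41,0],[0,0,0],1],[[0.75,0.41,0],[0,0,0],1],[[0.75,0.41,0],[0,0,0],1],[[0.75,0.41,0],[0,0,0],1],[[0.75,0.41,0],[0,0,0],1],[[0.75,0.41,0],[0,0,0],1],[[0.75,0.41,0],[0,0,0],1],[[0.75,0.41,0],[0,0,0],1],[[0.75,0.41,0],[0,0,0],1],[[0.75,0.41,0],[0,0,0],1],[[0.5,0.27,0],[0,0,0],1],[[0.25,0.12,0],[0,0,0],1],[[0,0,0],[0,0,0],1]]}}

```text
clock: 45.92
position: [0.6319, 0.0073, 0.3002]
tool_rot: [-3.141, 0.0, 1.684]
force: [-0.1, -1.5, -8.0]
grip_width: 0.0145
finger_force: 98.3
```

```bash
python3 - <<'E'
from h import *
s=bot.observe();print(s["position"],s["tool_rot"],s["grip_width"],s["force"])
for n in["wrist","top","scene"]:
    F=grab_frame(n);C=cloud(F)
    m=sel(C,(.45,.85),(-.2,.2),(.25,.29)); p=C[m]; print(n,"hat top",rect(p),np.median(p[:,2]),m.sum())
    if n=="scene": save(F,"scene2.png",(160,60,480,300),2)
    if n!="scene":
        A=np.c_[p[:,:2],np.ones(len(p))]; print(" plane",np.linalg.lstsq(A,p[:,2],rcond=None)[0])
E
```

```text
[0.63190991 0.00728522 0.30022773] [-3.14139482e+00  2.01856238e-04  1.68424462e+00] 0.014545550668776963 [-0.08223312 -1.51315294 -8.01180767]
wrist hat top (array([0.6287, 0.0297]), 191.7, 183.5, 6.66) 0.26907145677132577 103349
 plane [-0.00081392 -0.00277705  0.26974793]
top hat top (array([ 0.6345, -0.0973]), 167.6, 28.1, 5.16) 0.2694792470807954 690
 plane [0.00503108 0.01399381 0.26764251]
scene hat top (array([0.6326, 0.0066]), 233.7, 196.4, -83.74) 0.2684731970044335 3357
```

View pics/scene2.png

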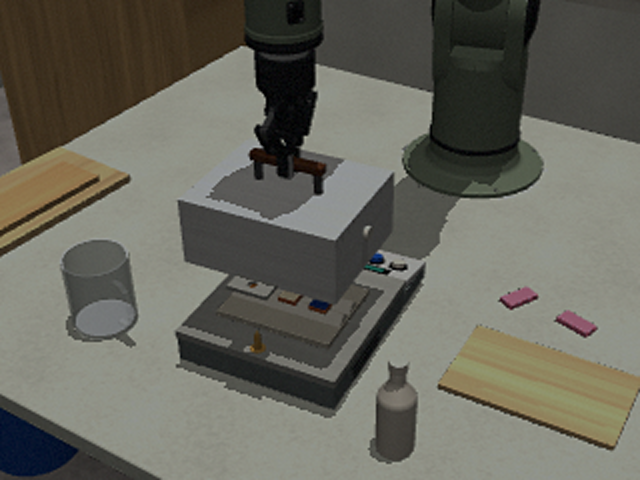

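The hat hangs level over the kiln, and all three tiles are visible beneath it at (265,287), (290,297) and (321,305) in the crop. Lowering in stages with force checks.

>>> {"api": "play_rows", "payload": {"plan": [[[0,-0.03,0.3],[0,0,0],1],[[0,0,0.5],[0,0,0],1],[[0,0,0.5],[0,0,0],1],[[0,0,0.5],[0,0,0],1],[[0,0,0.5],[0,0,0],1],[[0,0,0.3],[0,0,0],1],[[0,0,0],[0,0,0],1],[[0,0,0],[0,0,0],1]]}}

```text
clock: 47.08
position: [0.6314, 0.0071, 0.2357]
tool_rot: [3.141, 0.0, 1.684]
force: [0.1, 0.7, -7.4]
grip_width: 0.0144
finger_force: 98.3
```

>>> {"api": "play_rows", "payload": {"plan": [[[0,0,0.2],[0,0,0],1],[[0,0,0.2],[0,0,0],1],[[0,0,0.16],[0,0,0],1],[[0,0,0],[0,0,0],1]]}}

```text
clock: 47.58
position: [0.631, 0.0071, 0.2209]
tool_rot: [-3.141, 0.0, 1.684]
force: [0.0, 0.2, -7.0]
grip_width: 0.014
finger_force: 98.3
```

>>> {"api": "play_rows", "payload": {"plan": [[[0,0,0.15],[0,0,0],1],[[0,0,0.15],[0,0,0],1],[[0,0,0.1],[0,0,0],1],[[0,0,0],[0,0,0],1]]}}

```text
clock: 48.08
position: [0.6311, 0.0072, 0.2111]
tool_rot: [-3.141, 0.0, 1.684]
force: [0.5, 1.0, -8.2]
grip_width: 0.0139
finger_force: 98.3
```

>>> {"api": "play_rows", "payload": {"plan": [[[0,0,0.15],[0,0,0],1],[[0,0,0.15],[0,0,0],1],[[0,0,0.15],[0,0,0],1],[[0,0,0],[0,0,0],1]]}}

```text
clock: 48.58
position: [0.631, 0.0072, 0.1997]
tool_rot: [-3.141, 0.0, 1.684]
force: [-0.0, -0.5, -6.9]
grip_width: 0.0137
finger_force: 98.3
```

No contact yet; the rim is about 4 mm above the case top.

>>> {"api": "play_rows", "payload": {"plan": [[[0,0,0.08],[0,0,0],1],[[0,0,0.05],[0,0,0],1],[[0,0,0.03],[0,0,0],1],[[0,0,0],[0,0,0],1]]}}

```text
clock: 49.08
position: [0.6312, 0.0072, 0.196]
tool_rot: [3.142, 0.0, 1.684]
force: [-0.3, 0.8, -6.9]
grip_width: 0.0142
finger_force: 98.4
```

>>> {"api": "play_rows", "payload": {"plan": [[[0,0,0.03],[0,0,0],1],[[0,0,0.03],[0,0,0],1],[[0,0,0],[0,0,0],1]]}}

```text
clock: 49.45
position: [0.6313, 0.0071, 0.1959]
tool_rot: [3.141, -0.0, 1.684]
force: [-7.4, -0.5, 13.6]
grip_width: 0.0142
finger_force: 101.2
```

Contact at exactly the flush height. Release and look.

>>> {"api": "play_rows", "payload": {"plan": [[[0,0,-0.05],[0,0,0],1],[[0,0,0],[0,0,0],0.5],[[0,0,0],[0,0,0],0],[[0,0,0],[0,0,0],-1],[[0,0,0],[0,0,0],-1],[[0,0,0],[0,0,0],-1],[[0,0,0],[0,0,0],-1],[[0,0,-0.5],[0,0,0],-1],[[0,0,-1],[0,0,0],-1],[[0,0,-1],[0,0,0],-1],[[0,0,-1],[0,0,0],-1],[[0,0,-1],[0,0,0],-1],[[0,0,0],[0,0,0],-1]]}}

```text
clock: 51.08
position: [0.6319, 0.007, 0.311]
tool_rot: [3.138, 0.0, 1.684]
force: [0.4, -0.1, -0.1]
grip_width: 0.0852
finger_force: 0.0
```

```bash
python3 - <<'E'
from h import *
s=bot.observe();print(s["position"],s["tool_rot"],s["grip_width"],s["force"])
for n in["wrist","scene"]:
    F=grab_frame(n);C=cloud(F)
    m=sel(C,(.45,.85),(-.2,.2),(.155,.175)); p=C[m]; print(n,"hat top",rect(p),np.median(p[:,2]),m.sum())
    A=np.c_[p[:,:2],np.ones(len(p))]; print(" plane",np.linalg.lstsq(A,p[:,2],rcond=None)[0])
    m=sel(C,(.45,.85),(-.2,.2),(.19,.215)); p=C[m]; print("handle",rect(p),np.median(p[:,2]))
    if n=="wrist": save(F,"wrist7.png")
    hsv=cv2.cvtColor(F["pixels"],cv2.COLOR_RGB2HSV).astype(int)
    m=sel(C,(.40,.50),(-.15,.15),(.045,.08))&((hsv[...,1]>110)); k,l=cv2.connectedComponents(m.astype(np.uint8))
    for i in range(1,k):
        p=C[l==i]
        if len(p)>15: print("  key",len(p),np.round(p.mean(0),4),np.median(hsv[l==i],0))
E
```

```text
[0.63191062 0.00701974 0.31101822] [3.13784533e+00 5.27970034e-05 1.68396154e+00] 0.08524715407487474 [ 0.44816973 -0.09236565 -0.14654828]
wrist hat top (array([0.6307, 0.0057]), 230.7, 190.8, -83.42) 0.16496159981088765 53457
 plane [-0.00111983 -0.00148895  0.16568884]
handle (array([0.6306, 0.0063]), 109.1, 16.0, -83.49) 0.20674832331524473
  key 491 [0.4835 0.0458 0.06  ] [ 83. 158. 116.]
  key 266 [0.454  0.044  0.0623] [110. 177. 140.]
  key 292 [0.4592 0.0066 0.0619] [ 10. 187. 122.]
  key 280 [ 0.4634 -0.0307  0.0617] [ 24. 204. 124.]
  key 152 [ 0.4664 -0.0688  0.0627] [ 63. 119.  74.]
  key 234 [ 0.4719 -0.1057  0.0619] [  1. 197. 158.]
scene hat top (array([0.6306, 0.0076]), 233.5, 198.1, -83.48) 0.16418308692086406 3127
 plane [-0.00569498 -0.00214029  0.16769208]
handle (array([0.6322, 0.0097]), 108.3, 21.1, -83.97) 0.20408309581528886
```

View pics/wrist7.png

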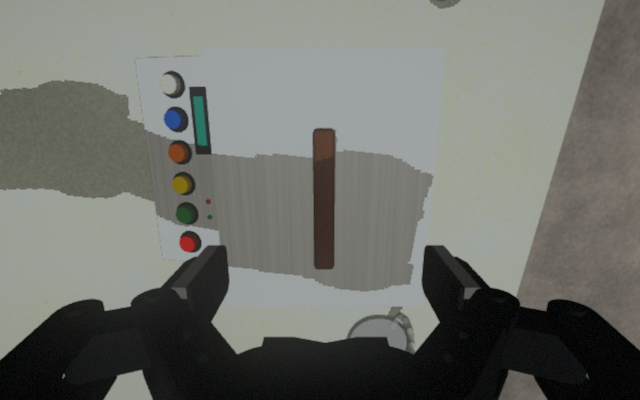

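The wrist view shows the hat seated square on the base (top at 0.165 m, level), with keys from white (172,85) to red (190,242) and the handle at (324,198). Next I close the jaws and go over the white key, tilted 12°.

>>> {"api": "play_rows", "payload": {"plan": [[[0.476,-0.905,0],[0,0,0],1],[[0.476,-0.905,0],[0,0,0],1],[[0.476,-0.905,0],[0,0,0],1],[[0.476,-0.905,0],[0,0,0],1],[[0.476,-0.905,0],[0,0,0],1],[[0.476,-0.905,0],[0,0,0],1],[[0.476,-0.905,0],[0,0,0],1],[[0.476,-0.905,0],[0,0,0],1],[[0,0,1],[0,0,0],1],[[0,0,1],[0,0,0],1],[[0,0,1],[0,0,0],1],[[0,0,1],[0,0,0],1],[[0,0,1],[0,0,0],1],[[0,0,1],[0,0,0],1],[[0,0,0],[-0.7,0,0],1],[[0,0,0],[-0.7,0,0],1],[[0,0,0],[0,0,0],1],[[0,0,0],[0,0,0],1]], "newtons": 40}}

```text
clock: 53.42
position: [0.4409, 0.0815, 0.1584]
tool_rot: [2.933, 0.0, 1.684]
force: [0.0, -1.1, 0.4]
grip_width: -0.0
finger_force: 0.0
```

```bash
cat > t.py <<'E'
from h import *
from scipy.spatial.transform import Rotation as Ro
s=bot.observe();R=Ro.from_euler("xyz",s["tool_rot"]).as_matrix()
print(s["position"],s["tool_rot"],R[:,2],s["grip_width"])
c,sn=np.cos(.1137),np.sin(.1137)
for n,y in(("white",.095),("blue",.057),("yellow",-.019),("green",-.057)):
    b=np.array([.6312,.0070])+[-.171*c-y*sn,-.171*sn+y*c]
    T=np.r_[b,.0625]-.014*R[:,2]
    print(n,np.round(T,4),"units to contact",np.round(R.T@(T-s["position"])/.025,2))
F=grab_frame("wrist");C=cloud(F);hsv=cv2.cvtColor(F["pixels"],cv2.COLOR_RGB2HSV).astype(int)
m=sel(C,(.40,.50),(-.15,.15),(.045,.08))&((hsv[...,1]>110)); k,l=cv2.connectedComponents(m.astype(np.uint8))
for i in range(1,k):
    p=C[l==i]
    if len(p)>60: print("  key",len(p),np.round(np.median(p,0),4),np.median(hsv[l==i],0))
save(F,"wrist8.png")
E
python3 t.py
```

```text
[0.44094697 0.08153397 0.15839464] [2.93312949e+00 3.90062651e-05 1.68440087e+00] [ 0.20562685  0.02342275 -0.97835013] -1.4998252307366102e-05
white [0.4476 0.0817 0.0762] units to contact [-0.03 -0.42  3.27]
blue [0.452  0.0439 0.0762] units to contact [-1.55 -0.42  3.27]
yellow [ 0.4606 -0.0316  0.0762] units to contact [-4.59 -0.42  3.27]
green [ 0.4649 -0.0694  0.0762] units to contact [-6.11 -0.42  3.27]
  key 393 [0.482  0.0624 0.06  ] [ 83. 147.  98.]
  key 65 [ 0.4702 -0.0262  0.0625] [ 26. 255. 104.]
```

View pics/wrist8.png

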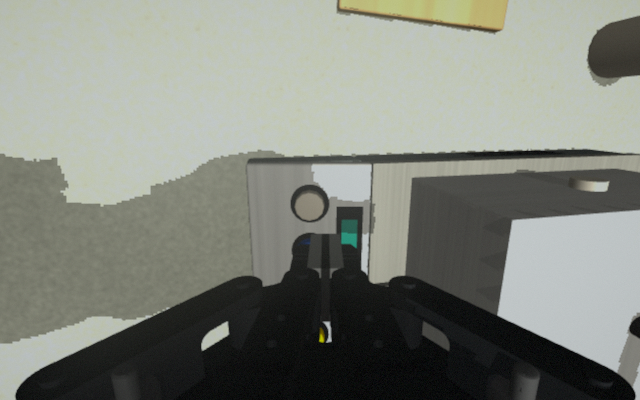

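Wrist view: white key at (310,203), closed fingertips at (325,245) hovering short of it as expected (perspective). Offsets: -0.42 along tool y, 3.27 to contact. I go down to 8 mm above first.

>>> {"api": "play_rows", "payload": {"plan": [[[-0.03,-0.42,0.9],[0,0,0],1],[[0,0,1],[0,0,0],1],[[0,0,0.6],[0,0,0],1],[[0,0,0.45],[0,0,0],1],[[0,0,0.2],[0,0,0],1],[[0,0,0],[0,0,0],1]]}}

```text
clock: 54.22
position: [0.4465, 0.08, 0.0854]
tool_rot: [2.941, 0.003, 1.683]
force: [-0.1, -0.1, -0.3]
grip_width: 0.0001
finger_force: 0.0
```

>>> {"api": "play_rows", "payload": {"plan": [[[0,0,0],[0,0,0],1],[[0,0,0.1],[0,0,0],1],[[0,0,0],[0,0,0],1]]}}

```text
clock: 54.6
position: [0.4466, 0.0806, 0.0835]
tool_rot: [2.94, 0.003, 1.684]
force: [0.3, 0.4, -0.4]
grip_width: -0.0001
finger_force: 0.0
```

```bash
python3 -c "
from h import *
s=bot.observe();print(np.round(s['qpos'],3),np.round(s['joint_efforts'],1),s['position'])"
```

```text
[-0.291  0.487 -0.065  2.316  0.506  0.165 -0.725] [  0.4 -67.5   1.3 -15.6   1.1  -0.8  -1. ] [0.44657763 0.08059148 0.08346051]
```

Joint 6 is at its lower limit, so I use less tilt.

>>> {"api": "play_rows", "payload": {"plan": [[[0,0,-0.4],[0,0,0],1],[[0,0,0],[0.6,0,0],1],[[0,0,0],[0,0,0],1],[[0,0,0],[0,0,0],1]]}}

```text
clock: 55.1
position: [0.4442, 0.0798, 0.0933]
tool_rot: [3.029, 0.003, 1.683]
force: [0.2, -0.2, -0.7]
grip_width: -0.0002
finger_force: 0.0
```

```bash
sed -i '/^F=grab/,$d' t.py; echo 'print(np.round(s["qpos"],3))' >> t.py; python3 t.py
```

```text
[0.44423892 0.07983748 0.0932723 ] [3.02887781 0.00310893 1.68311577] [ 0.11211384  0.009537   -0.9936496 ] -0.00024081846032241854
white [0.449  0.0819 0.0764] units to contact [0.06 0.12 0.69]
blue [0.4533 0.0441 0.0764] units to contact [-1.46  0.12  0.7 ]
yellow [ 0.4619 -0.0314  0.0764] units to contact [-4.5   0.12  0.71]
green [ 0.4662 -0.0692  0.0764] units to contact [-6.02  0.13  0.71]
[-0.13   0.483 -0.249  2.242  0.432  0.349 -0.634]
```

Good margin now. Pressing white in small steps.

>>> {"api": "play_rows", "payload": {"plan": [[[0.06,0.1,0.3],[0,0,0],1],[[0,0,0.25],[0,0,0],1],[[0,0,0.1],[0,0,0],1],[[0,0,0],[0,0,0],1]]}}

```text
clock: 55.6
position: [0.4483, 0.0824, 0.077]
tool_rot: [3.031, 0.003, 1.684]
force: [-0.4, -0.3, -0.0]
grip_width: 0.0
finger_force: 0.6
```

>>> {"api": "play_rows", "payload": {"plan": [[[0,0,0.1],[0,0,0],1],[[0,0,0.06],[0,0,0],1],[[0,0,0],[0,0,0],1]]}}

```text
clock: 55.98
position: [0.4491, 0.0824, 0.0733]
tool_rot: [3.03, 0.003, 1.684]
force: [-1.3, 1.2, 4.0]
grip_width: 0.0003
finger_force: 1.7
```

>>> {"api": "play_rows", "payload": {"plan": [[[0,0,0.06],[0,0,0],1],[[0,0,0.04],[0,0,0],1],[[0,0,0],[0,0,0],1]]}}

```text
clock: 56.35
position: [0.4496, 0.0824, 0.0709]
tool_rot: [3.03, 0.003, 1.684]
force: [-1.2, 1.5, 7.5]
grip_width: 0.0003
finger_force: 3.2
```

>>> {"api": "play_rows", "payload": {"plan": [[[0,0,0.03],[0,0,0],1],[[0,0,0],[0,0,0],1],[[0,0,-0.4],[0,0,0],1],[[0,0,-0.4],[0,0,0],1],[[0,0,0],[0,0,0],1],[[-0.76,0,0],[0,0,0],1],[[-0.76,0,0],[0,0,0],1],[[0,0,0],[0,0,0],1],[[0,0,0],[0,0,0],1]]}}

```text
clock: 57.48
position: [0.4514, 0.0448, 0.0899]
tool_rot: [3.03, 0.003, 1.684]
force: [0.6, 0.4, -0.0]
grip_width: 0.0001
finger_force: 0.0
```

```bash
cat >> t.py <<'E'
print(s["force"])
F=grab_frame("wrist"); save(F,"wrist9_%d.png"%int(s["clock"]*10))
E
python3 t.py; ls pics
```

```text
[0.45142531 0.04483896 0.08994878] [3.03025676e+00 2.64268799e-03 1.68401312e+00] [ 0.11069141  0.0099427  -0.99380509] 6.032516895411689e-05
white [0.449  0.0818 0.0764] units to contact [1.48 0.01 0.54]
blue [0.4533 0.0441 0.0764] units to contact [-0.04  0.01  0.55]
yellow [ 0.4619 -0.0314  0.0764] units to contact [-3.08  0.01  0.55]
green [ 0.4662 -0.0692  0.0764] units to contact [-4.6   0.01  0.56]
[-0.029  0.494 -0.267  2.237  0.438  0.345 -0.553]
[ 0.55726879  0.4297921  -0.00231936]
crop1.png
pins.png
scene0.png
scene2.png
top0.png
wrist1.png
wrist2.png
wrist3.png
wrist4.png
wrist5.png
wrist6.png
wrist7.png
wrist8.png
wrist9_574.png
```

>>> {"api": "play_rows", "payload": {"plan": [[[-0.04,0,0.4],[0,0,0],1],[[0,0,0.2],[0,0,0],1],[[0,0,0.1],[0,0,0],1],[[0,0,0.1],[0,0,0],1],[[0,0,0],[0,0,0],1]]}}

```text
clock: 58.15
position: [0.4542, 0.0439, 0.0706]
tool_rot: [3.029, 0.003, 1.684]
force: [-2.9, 1.8, 17.4]
grip_width: -0.0003
finger_force: 9.0
```

>>> {"api": "play_rows", "payload": {"plan": [[[0,0,0.03],[0,0,0],1],[[0,0,0],[0,0,0],1]]}}

```text
clock: 58.4
position: [0.4543, 0.044, 0.0703]
tool_rot: [3.029, 0.003, 1.684]
force: [-6.3, 1.0, 29.6]
grip_width: -0.0
finger_force: 15.4
```

>>> {"api": "play_rows", "payload": {"plan": [[[0,0,-0.4],[0,0,0],1],[[0,0,-0.43],[0,0,0],1],[[0,0,0],[0,0,0],1],[[-0.76,0,0],[0,0,0],1],[[-0.76,0,0],[0,0,0],1],[[-0.76,0,0],[0,0,0],1],[[-0.76,0,0],[0,0,0],1],[[0,0,0],[0,0,0],1],[[0,0,0],[0,0,0],1]]}}

```text
clock: 59.52
position: [0.46, -0.0316, 0.0901]
tool_rot: [3.03, 0.003, 1.684]
force: [0.7, -0.5, -0.7]
grip_width: -0.0
finger_force: 0.0
```

```bash
python3 t.py
```

```text
[ 0.46002266 -0.03159793  0.09010529] [3.03044103e+00 2.60071231e-03 1.68415678e+00] [ 0.11050331  0.00997928 -0.99382565] -2.2694352301490233e-05
white [0.449  0.0818 0.0764] units to contact [4.56 0.01 0.54]
blue [0.4533 0.0441 0.0764] units to contact [3.04 0.01 0.54]
yellow [ 0.4619 -0.0314  0.0764] units to contact [0.   0.01 0.55]
green [ 0.4662 -0.0692  0.0764] units to contact [-1.52  0.01  0.56]
[ 0.192  0.506 -0.315  2.216  0.436  0.36  -0.366]
[ 0.73131208 -0.46635752 -0.71561552]
```

>>> {"api": "play_rows", "payload": {"plan": [[[0,0,0.4],[0,0,0],1],[[0,0,0.2],[0,0,0],1],[[0,0,0.1],[0,0,0],1],[[0,0,0.08],[0,0,0],1],[[0,0,0],[0,0,0],1]]}}

```text
clock: 60.2
position: [0.4626, -0.0315, 0.071]
tool_rot: [3.03, 0.003, 1.684]
force: [-0.1, 3.5, 4.8]
grip_width: 0.0001
finger_force: 2.6
```

>>> {"api": "play_rows", "payload": {"plan": [[[0,0,0.02],[0,0,0],1],[[0,0,0],[0,0,0],1]]}}

```text
clock: 60.45
position: [0.4627, -0.0315, 0.0708]
tool_rot: [3.029, 0.003, 1.684]
force: [-1.0, 3.1, 12.6]
grip_width: 0.0001
finger_force: 6.2
```

Yellow is fully down. Next, green.

>>> {"api": "play_rows", "payload": {"plan": [[[0,0,0.01],[0,0,0],1],[[0,0,-0.4],[0,0,0],1],[[0,0,-0.43],[0,0,0],1],[[0,0,0],[0,0,0],1],[[-0.76,0,0],[0,0,0],1],[[-0.76,0,0],[0,0,0],1],[[0,0,0],[0,0,0],1],[[0,0,0],[0,0,0],1]]}}

```text
clock: 61.45
position: [0.4643, -0.0694, 0.0908]
tool_rot: [3.03, 0.003, 1.684]
force: [-0.6, -0.4, -0.0]
grip_width: 0.0003
finger_force: 0.0
```

>>> {"api": "play_rows", "payload": {"plan": [[[0,0,0.4],[0,0,0],1],[[0,0,0.2],[0,0,0],1],[[0,0,0.1],[0,0,0],1],[[0,0,0.1],[0,0,0],1],[[0,0,0],[0,0,0],1]]}}

```text
clock: 62.08
position: [0.4668, -0.0693, 0.071]
tool_rot: [3.03, 0.003, 1.685]
force: [-0.6, 2.6, 5.4]
grip_width: 0.0
finger_force: 2.4
```

>>> {"api": "play_rows", "payload": {"plan": [[[0,0,0.03],[0,0,0],1],[[0,0,0],[0,0,0],1]]}}

```text
clock: 62.32
position: [0.4671, -0.0693, 0.0707]
tool_rot: [3.029, 0.003, 1.684]
force: [-1.9, 3.5, 16.5]
grip_width: 0.0001
finger_force: 7.7
```

>>> {"api": "play_rows", "payload": {"plan": [[[0,0,-0.5],[0,0,0],1],[[0,0,-1],[0,0,0],1],[[0,0,-1],[0.7,0,0],1],[[0,0,-1],[0,0,0],1],[[0,0,-1],[0,0,0],1],[[0,0,-1],[0,0,0],1],[[0,0,-1],[0,0,0],1],[[0,0,0],[0,0,0],1],[[0,0,0],[0,0,0],1],[[0,0,0],[0,0,0],1],[[0,0,0],[0,0,0],1]]}}

```text
clock: 63.7
position: [0.4589, -0.07, 0.2319]
tool_rot: [3.136, 0.003, 1.684]
force: [0.5, 0.0, -0.4]
grip_width: 0.0002
finger_force: 0.0
```

```bash
python3 - <<'E'
from h import *
F=grab_frame("wrist"); C=cloud(F); save(F,"fin.png")
hsv=cv2.cvtColor(F["pixels"],cv2.COLOR_RGB2HSV).astype(int)
m=sel(C,(.40,.50),(-.15,.15),(.045,.08))&((hsv[...,1]>110)); k,l=cv2.connectedComponents(m.astype(np.uint8))
for i in range(1,k):
    p=C[l==i]
    if len(p)>60: print("  key",len(p),np.round(np.median(p,0),4),np.median(hsv[l==i],0))
G=grab_frame("scene");C=cloud(G)
m=sel(C,(.45,.85),(-.2,.2),(.155,.175)); p=C[m]; print("hat top",rect(p),np.median(p[:,2]))
for n in("bottle","jug"): r=regions_of(n,"scene")[0]; print(n,np.argwhere(r["mask"])[:,::-1].mean(0))
E
```

```text
key 996 [0.4835 0.0465 0.0597] [ 83. 154. 154.]
  key 525 [0.4527 0.044  0.0619] [110. 168. 173.]
  key 497 [0.4571 0.0063 0.0621] [ 16. 187. 188.]
  key 458 [ 0.4615 -0.0311  0.062 ] [ 31. 208. 191.]
  key 330 [ 0.4658 -0.069   0.0623] [ 63. 125.  89.]
  key 394 [ 0.4704 -0.1057  0.0621] [  2. 183. 117.]
hat top (array([0.6308, 0.0069]), 234.7, 199.9, -83.01) 0.16427821693786948
bottle [357.90526316 265.76140351]
jug [209.3362776  203.81955836]
```

View pics/fin.png

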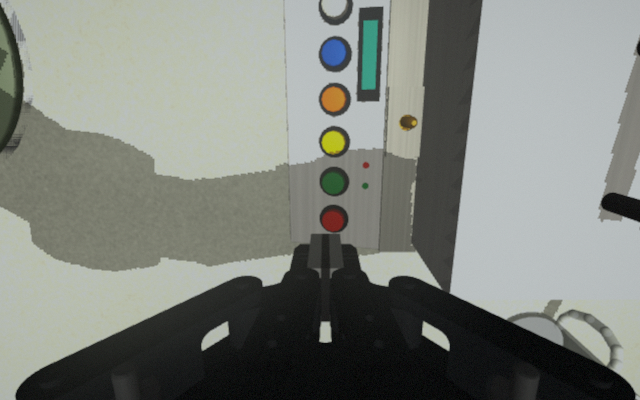

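The final view shows all keys up in a column at x≈335, the near pin through its lug at (408,122), the hat seated and the arm clear. Handing in.

```bash
python3 -c "
from workcell import bot
print(bot.job_done())"
```

```text
the job is handed in; nothing more can be done
None
```

I handed the job in at about 64 s with no verdict returned: the three tiles that were there (blue, cream, amber) were laid across both saddles, the hat measured seated and level, and white, blue, yellow and green were pressed in order, with all keys up and the bottle and jug unmoved.

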